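Set up a heated die-bonding stage and its die trays

ROBOT

A 6-joint arm with a two-finger parallel gripper is mounted at the origin on a cart in front of the work surface, level with it; the furniture and walls round the work are solid. World frame = base frame: x ahead of the robot, y to its left, z up, the work surface at z = 0. Lengths are in m, angles in rad, forces in N, time in s.
With the tool pointing down it reaches from about 0.375 to 0.975 m from the base axis. Payload 3.8 kg.
Tool frame: the origin (TCP) lies midway between the tips of the shut fingers; the grasp point (between the pads) lies 19 mm behind it; z points along the fingers, y is the direction in which the jaws open and shut (so a half turn about z gives the same grasp; the last joint's range is limited). The gripper opens to 85 mm and grips with 20 to 120 N. Pads are 22 mm wide; open, the fingers measure 114 mm over their backs; the gripper's body (76 mm by 85 mm) begins 54 mm behind the grasp point. The pads swing forward as they close: fully open they stand 13 mm farther back than shut.
Start: joints at [-1.285, 0.264, 1.604, -0, 1.274, -0.037], TCP at [0.214, -0.64, 0.231] pointing down, gripper open.
Joint ranges: [-2.63, 2.63], [-0.94, 2.18], [0.31, 2.57], [-1.31, 4.45], [0, 2.66], [-2.55, 2.55]. Speed limits (rad/s): [2.57, 2.57, 3.14, 3.14, 3.14, 3.14].

INTERFACE

Orientations are given as a rotation vector (axis times angle).
In Python, from workcell import bot gives the robot as it stands.
- The arm moves only by the shell command python3 -m inch 'ROWS' [FORCE]. ROWS is JSON, a list of rows, each an object of numbers: "dx", "dy", "dz": the shift along the tool's x, y, z in m; "ax", "ay", "az": the turn, a rotation vector about the tool's x, y, z in degrees; "fingers": the opening, from -1 (shut) to 1 (fully open). A call has 1 to 20 rows; each row is the pose to reach, as a shift and turn from the pose measured when the call began, along the tool's axes at that moment; what a row does not reach only later rows make up. A row lasts 1/8 s, in which the tool goes at most 62.5 mm and 10.7 degrees, less where a joint would pass 70% of its speed; a pose out of reach is approached as far as the arm can. A call with a gripper value outside its range is refused whole. The fingers move at their own pace and stop on an object; FORCE is the grip in N (left out, the last holds). Time passes only in rows, so rows that repeat a pose let the fingers close. It gives the time, the measured TCP pose, the force and the opening at its end, in the units of the state.
- bot.read_state(): the state, without advancing time (a new reading comes with each control period).
- bot.read_camera(name): name is "scene" or "top"; returns (picture, depth): 420x560x3 uint8, blue, green, red; 420x560 float32, m along the optical axis (not along the pixel's ray), 0 where there is no reading.
- bot.get_calibration(name): a dict with "intrinsics" (3x3 intrinsics, pixels), "distortion" ([k1, k2, p1, p2, k3] as OpenCV has them; the pictures are not rectified), "view" (4x4, takes a point from world to camera coordinates). Camera axes: x right, y down, z forward; pixel columns grow to the right and rows downward; lengths in m; the calibration is good to about 2 mm. A picture is of the moment at which its call begins. get_calibration takes no time and is no camera call.
- bot.finish_job(): hands the job in, once; it reports no verdict.
Trained networks look in the newest picture that a camera, given by its name, has taken for a name from the list of things; names that differ only in an ending like _2 or _b are one class to them, and where a whole thing is asked for, a point or a joint stands for the part that bears it (a point fixed in the world has none). Each returns a list of dicts, best first, with "p" (0 to 1); they miss things now and then, are a little off and sometimes report something else, mostly with a low value. They report only what shows in the picture. A call takes as long as a camera call. They do not tell look-alikes from the thing itself.
- bot.masks_of(camera, thing): "region" (420x560 bool, what is visible of it) and "box" ([left, top, right, bottom] in pixels, round what is visible of it).
The state is a dict: "time": time; "q": joint angles; "joint_vel": joint speeds; "joint_torque": joint torques, N m; "tool_pos": TCP position; "tcp_rot": TCP orientation; "wrist_force": force on the tool from outside, world axes, zero at the start; "torque": the same for the moment, N m; "width": opening from 0.0 (shut) to 1.0 (fully open).
Only numpy, scipy, OpenCV 4.12 (cv2) and the standard library are available. Lean on these libraries where they do the work, as an engineer would, in place of code of your own. Each camera call takes 0.05 s, during which the arm holds its last target. There are 200 camera calls.

TASK

Set up the die-bonding stage for the next run. In the work holder, seat the copper heater insert on the heater block between its short pins, lay the black-framed strip boat over it on the two steel rests, centred lengthwise, and lay the grey window clamp flat on the middle of the boat, crosswise, inside the tall pins. In the square nest put the black open die tray first and the white open die tray on top of it, because the white one's dies are used first; keep both die trays level all the while, or the dies spill.

Things in the scene. Friction and masses are not known exactly. Their poses are not given: they have to be found in the camera images.
- insert_center (a point): Copper heater insert, loose block 38 (x) x 68 (y) x 16 mm tall, plus screw heads 2 mm above its top; 0.36 kg. Point: its centre, 8 mm up; z up. Lies on the bench or in the steel parts tray (floor 2 mm, walls 16 mm high). Grasp across x. Its six pins on the heater block, 7 mm thick, 11 mm high, stand at x +-25, y +-27 and x 0, y +-40 mm from insert_seat: 2.5 mm play each way.
- boat_center (a point): Strip boat with BLACK frame and copper strip, loose slab 56 (x) x 190 (y) x 9 mm, 0.12 kg. Point: its centre, 4.5 mm up; y lengthwise. Starts on the bench; the pale-framed boat is not needed. Grasp across x at mid length. On the rests its underside is 19 mm above insert_seat, lengthwise along y; pins at x +-34, y +-66 mm, top 32 mm above insert_seat: 2.5 mm play in x, no stop along y.
- clamp_center (a point): Window clamp, loose mottled grey plate 60 (x) x 90 (y) x 8 mm with a small window, 0.14 kg. Point: its centre, 4 mm up. On the bench or in the parts tray. Grasp across x. Lies ON the boat (underside 28 mm above insert_seat), its 90 mm length (y) along insert_seat's x; pins 7 mm thick, top 39 mm above insert_seat, at x +-51.5, y +-26 and x +-38, y +-36.5 mm: 3 mm play each way.
- black_tray_center (a point): Black open die tray (waffle pack without lid), loose: square, 51 x 51 x 8 mm, its top a grid of small pockets, 22 g. Point: its centre, 4 mm above its underside; x, y along its sides, z up. Starts on the bench or in the parts tray. Goes lowest in the nest; any side may face any way. The lidded packs in the tray at the back are not needed.
- white_tray_center (a point): White open die tray, loose: square, 51 x 51 x 10 mm, its top a grid of pockets, 22 g. Point: its centre, 5 mm above its underside; x, y along its sides, z up. Starts on the bench or in the parts tray. Goes on top of the black one, any side any way.
- insert_seat (a point): On the fixed work holder (dark grey plate 118 (x) x 170 (y) x 10 mm with bullet-nosed pins and two steel rests 18 mm wide across it at y +-66 mm): middle of the top of its steel heater block, 14 mm above the bench; the insert's underside goes here. y: long way of insert and boat; z up. Finger room: y within +-22 mm for insert and boat; above the boat, x within +-30 mm, for the clamp.
- nest_seat (a point): On the fixed tray nest (square dark grey plate 86 x 86 x 8 mm, white pad): middle of the pad's top, 10 mm above the bench, where the black tray's underside goes. x, y along its sides, z up. Eight pins 6 mm thick, top 23 mm above this point, at x +-30.5, y +-20 and x +-20, y +-30.5 mm: a tray has 2.5 mm play each way, and the middle 34 mm of each side is open for a finger.
There are look-alikes about, which are no part of the job. Leave any pink look-alike of the part that bears white_tray_center alone.

How it is judged:
At the end, for the whole second after the job is handed in: Centres within 6 mm (insert), 8 mm (clamp, boat across; 12 mm along), 7 mm (black tray), 8 mm (white) of their places, heights within 3.5 mm, all flat; insert and clamp within 0.2 rad, boat within 0.12 rad of square; insert under boat under clamp, black tray under white (x of insert_center in the frame of insert_seat between -0.006 and 0.006 m and y of insert_center in the frame of insert_seat between -0.006 and 0.006 m and z of insert_center in the frame of insert_seat between 0.005 and 0.011 m and angle between each of insert_center, boat_center, clamp_center, black_tray_center, white_tray_center's own z axis and vertical below 0.12 rad and x of boat_center in the frame of insert_seat between -0.008 and 0.008 m and y of boat_center in the frame of insert_seat between -0.012 and 0.012 m and z of boat_center in the frame of insert_seat between 0.0205 and 0.0265 m and x of clamp_center in the frame of insert_seat between -0.008 and 0.008 m and y of clamp_center in the frame of insert_seat between -0.008 and 0.008 m and z of clamp_center in the frame of insert_seat between 0.0285 and 0.0355 m and x of black_tray_center in the frame of nest_seat between -0.007 and 0.007 m and y of black_tray_center in the frame of nest_seat between -0.007 and 0.007 m and z of black_tray_center in the frame of nest_seat between 0.001 and 0.007 m and x of white_tray_center in the frame of nest_seat between -0.008 and 0.008 m and y of white_tray_center in the frame of nest_seat between -0.008 and 0.008 m and z of white_tray_center in the frame of nest_seat between 0.01 and 0.016 m and angle between the y axis of insert_center and the y axis of insert_seat, either way round below 0.2 rad and angle between the y axis of boat_center and the y axis of insert_seat, either way round below 0.12 rad and angle between the y axis of clamp_center and the x axis of insert_seat, either way round below 0.2 rad); the robot touches nothing.
It fails at once if a die tray is tipped by more than 0.45 rad, spilling its dies (angle between any of black_tray_center, white_tray_center's own z axis and vertical above 0.45 rad).
It also fails if it takes over 118 s, if anything falls off the work surface, if the arm or the gripper's body presses on something with over 40 N, if the wrist force passes 120 N, or if a joint passes its speed limit or range.

## Working session

There is one attempt and no reset: what is moved stays moved. The work goes in short steps, Python scripts to look and compute and a shell command to move; the robot and the scene stay as the last step left them, time stands still between calls to the robot, and variables do not carry over. Pictures are saved under pics/ and viewed, about 12 in all and at most 16, crops included, and the job is handed in when it is done.

```bash
mkdir -p pics; ls; python3 - <<'E'
from workcell import bot
import cv2,numpy as np
for n in ("top","scene"):
    im,d=bot.read_camera(n); cv2.imwrite(f"pics/{n}0.png",im); np.savez(f"pics/{n}0.npz",im=im,d=d)
    c=bot.get_calibration(n); print(n,np.round(c["intrinsics"],1).tolist(),np.round(c["distortion"],4),np.round(c["view"],4).tolist())
s=bot.read_state(); print({k:np.round(v,3).tolist() for k,v in s.items()})
E
```

```text
pics
top [[429.6, 0.0, 279.5], [0.0, 429.6, 207.9], [0.0, 0.0, 1.0]] [-0.0155  0.      0.      0.      0.    ] [[-0.018, -0.9998, -0.0057, 0.059], [-0.9891, 0.0186, -0.146, 0.5111], [0.1461, 0.003, -0.9893, 1.142], [0.0, 0.0, 0.0, 1.0]]
scene [[536.6, 0.0, 279.2], [0.0, 536.6, 201.5], [0.0, 0.0, 1.0]] [-0.0391  0.      0.      0.      0.    ] [[-0.6701, -0.7421, 0.0173, 0.3884], [-0.5806, 0.5095, -0.6351, 0.3027], [0.4625, -0.4356, -0.7722, 1.3052], [0.0, 0.0, 0.0, 1.0]]
{'time': 0.1, 'q': [-1.285, 0.265, 1.605, -0.0, 1.274, -0.037], 'joint_vel': [-0.0, -0.002, -0.003, -0.0, 0.0, -0.001], 'joint_torque': [-0.0, -51.671, -36.859, -0.0, 0.006, -0.0], 'tool_pos': [0.214, -0.639, 0.23], 'tcp_rot': [-3.099, -0.504, 0.0], 'wrist_force': [-0.277, 0.069, -0.222], 'torque': [-0.006, 0.041, 0.002], 'width': 0.997}
```

View pics/top0.png

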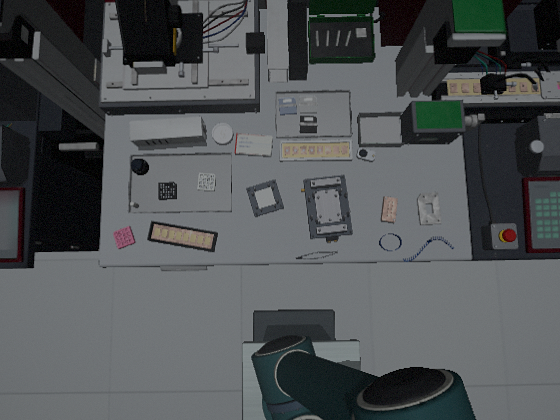

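View pics/scene0.png

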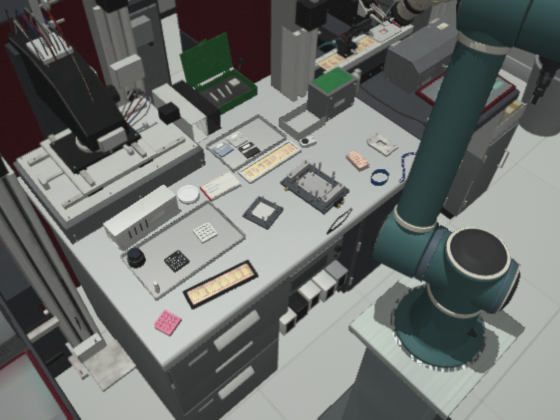

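The top view shows the black boat at (183,236), the black tray at (168,190) and the white tray at (206,182) in the parts tray. The nest is at (264,197), the holder at (328,207), the insert at (390,208) and the clamp at (429,208). The pink look-alike is at (124,237). Next I'll measure these.

```bash
cat > h.py <<'E'
from workcell import bot
import cv2,numpy as np
C={n:bot.get_calibration(n) for n in ("top","scene")}
def ray(n,px):
    c=C[n]; u=cv2.undistortPoints(np.float64(px).reshape(-1,1,2),np.float64(c["intrinsics"]),np.float64(c["distortion"])).reshape(-1,2)
    V=np.array(c["view"]); R,t=V[:3,:3],V[:3,3]
    return -R.T@t,np.c_[u,np.ones(len(u))]@R
def plane(n,px,z):
    o,d=ray(n,px); return (o+d*((z-o[2])/d[:,2])[:,None])[:,:2]
def proj(n,P):
    c=C[n];V=np.array(c["view"]); return cv2.projectPoints(np.float64(P).reshape(-1,1,3),cv2.Rodrigues(V[:3,:3])[0],V[:3,3],np.float64(c["intrinsics"]),np.float64(c["distortion"]))[0].reshape(-1,2)
def rect(xy):
    (cx,cy),(w,h),a=cv2.minAreaRect((xy*1000).astype(np.float32))
    if w<h: w,h,a=h,w,a+90   # a: direction of the long side, deg from world x
    return round(cx),round(cy),round(w),round(h),round((a+90)%180-90,1)
def contour(m):
    m=m.astype(np.uint8); k=max(cv2.findContours(m,cv2.RETR_EXTERNAL,cv2.CHAIN_APPROX_NONE)[0],key=cv2.contourArea); return k.reshape(-1,2).astype(float)
def measure(n,thing,z,pmin=.3):
    for r in bot.masks_of(n,thing):
        if r["p"]>pmin and r["region"].sum()>20: print(n,thing,round(r["p"],2),r["box"],rect(plane(n,contour(r["region"]),z)))
E
python3 - <<'E'
from h import *
for n in C:
    bot.read_camera(n)
    for t,z in (("insert_center",.016),("boat_center",.009),("clamp_center",.008),("black_tray_center",.009),("white_tray_center",.010),("insert_seat",.01),("nest_seat",.008)):
        try: measure(n,t,z)
        except Exception as e: print(t,e)
z=np.load("pics/top0.npz"); im=z["im"]; s=np.load("pics/scene0.npz")["im"]
a=cv2.resize(im[165:255,235:365],None,fx=6,fy=6,interpolation=cv2.INTER_CUBIC)
cv2.imwrite("pics/c1.png",cv2.convertScaleAbs(a,alpha=1.7))
b=cv2.resize(s[145:245,235:365],None,fx=6,fy=6,interpolation=cv2.INTER_CUBIC)
cv2.imwrite("pics/c2.png",cv2.convertScaleAbs(b,alpha=1.7))
E
```

```text
top insert_center 0.75 [380.4, 194.3, 399.9, 218.6] (509, -256, 68, 39, -11.0)
top insert_center 0.69 [150.4, 218.8, 216.8, 253.0] (444, 321, 192, 60, 78.8)
top boat_center 0.8 [148.3, 220.7, 215.9, 251.0] (444, 323, 191, 59, 78.2)
top boat_center 0.62 [247.5, 179.2, 284.5, 215.1] (547, 91, 87, 86, -74.2)
top clamp_center 0.85 [416.7, 190.0, 441.9, 227.7] (509, -369, 91, 65, 3.4)
top black_tray_center 0.54 [160.1, 182.6, 177.3, 199.9] (573, 368, 51, 50, -89.0)
top white_tray_center 0.81 [198.4, 173.0, 213.4, 191.5] (597, 257, 52, 51, -1.1)
top white_tray_center 0.79 [112.8, 226.4, 137.3, 249.9] (443, 488, 54, 53, 19.9)
top insert_seat 0.63 [300.6, 176.7, 351.3, 241.7] (514, -86, 185, 125, 8.1)
top nest_seat 0.95 [247.8, 182.3, 283.2, 214.0] (548, 91, 89, 85, -74.8)
scene insert_center 0.64 [344.6, 149.4, 372.7, 172.6] (501, -251, 79, 50, -9.0)
scene boat_center 0.57 [184.6, 259.4, 261.1, 306.5] (439, 326, 193, 63, 79.8)
scene clamp_center 0.9 [370.3, 134.0, 395.8, 153.5] (507, -366, 90, 62, 0.0)
scene black_tray_center 0.73 [164.8, 252.4, 187.3, 273.3] (569, 370, 53, 50, 1.7)
scene white_tray_center 0.71 [151.6, 311.2, 181.6, 334.4] (440, 491, 55, 52, 19.8)
scene white_tray_center 0.52 [194.2, 222.7, 220.4, 243.8] (594, 260, 57, 54, -5.1)
scene white_tray_center 0.39 [165.8, 250.7, 191.7, 274.0] (570, 370, 60, 53, 2.6)
scene insert_seat 0.71 [280.5, 162.2, 349.5, 214.7] (513, -93, 189, 148, 7.7)
scene nest_seat 0.72 [245.5, 195.8, 281.1, 231.5] (545, 93, 89, 86, -73.2)
```

View pics/c1.png

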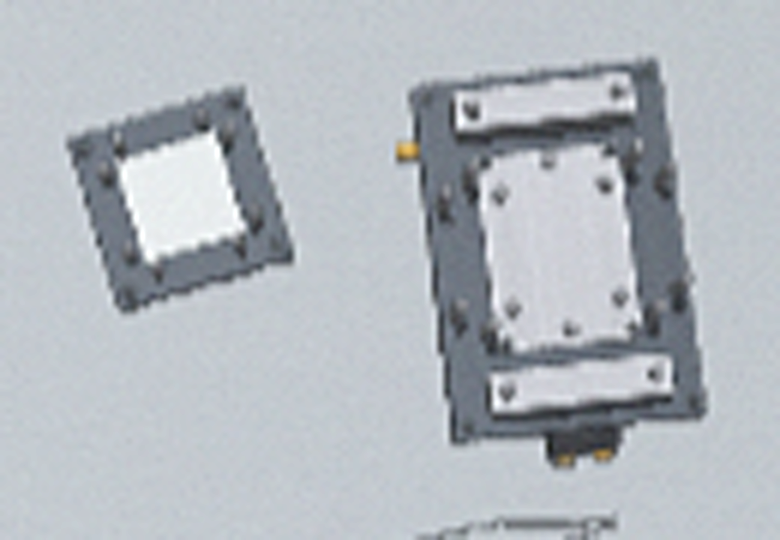

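View pics/c2.png

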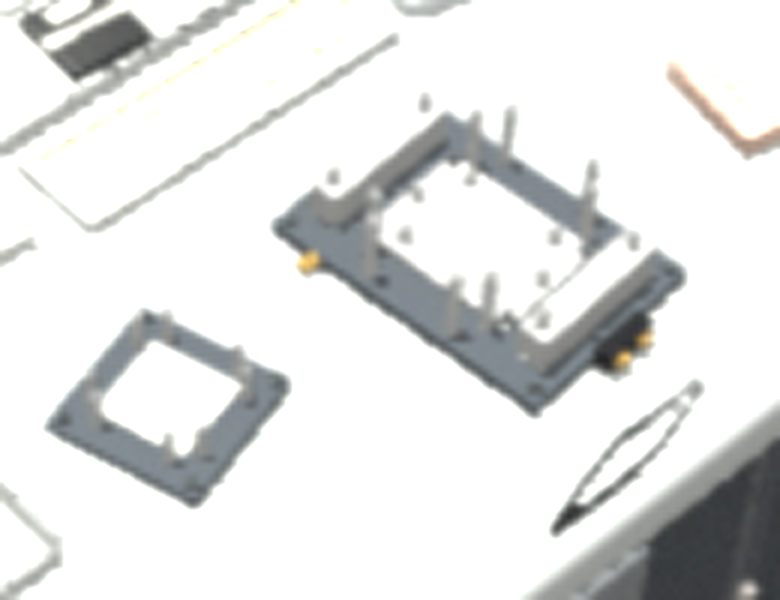

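The crops show the holder's plate, rests and all the pins, and the nest plate, clearly enough to mark points by hand. I'll fit both poses from the marked points in the two views.

```bash
python3 - <<'E'
from h import *
from scipy.optimize import least_squares
off={"top":(235,165),"scene":(235,145)}
def crop(n,P): return (np.array(P,float)+.5)/6-.5+off[n]
def T(p,L): c,s=np.cos(p[2]),np.sin(p[2]); L=np.array(L,float); return np.c_[p[0]+c*L[:,0]-s*L[:,1],p[1]+s*L[:,0]+c*L[:,1],L[:,2]]
pl=lambda a,b,z:[(i*a,j*b,z) for i in(1,-1) for j in(1,-1)]
H=[(pl(.059,.085,.010),{"top":[(413,90),(657,62),(705,415),(455,442)],"scene":[(447,117),(276,226),(537,411),(683,275)]}),
(pl(.034,.066,.045),{"top":[(471,107),(617,89),(507,389),(655,372)],"scene":[(425,101),(334,175),(633,239),(523,356)]}),
(pl(.025,.027,.024)+[(0,.04,.024),(0,-.04,.024)],{"top":[(500,192),(548,160),(605,182),(513,307),(571,328),(620,296)]}),
(pl(.0515,.026,.052)+pl(.038,.0365,.052),{"top":[(445,200),(469,181),(632,156),(663,180),(458,312),(491,331),(652,315),(680,288)],"scene":[(475,116),(510,111),(592,166)]})]
N=[(pl(.043,.043,.008),{"top":[(67,142),(240,88),(293,262),(122,312)],"scene":[(143,311),(289,383),(196,505),(48,426)]}),
(pl(.0305,.02,.032)+pl(.02,.0305,.032),{"top":[(118,140),(203,117),(106,172),(228,132),(255,217),(241,241),(158,269),(129,249)]}),
(pl(.0255,.0255,.010),{"top":[(120,160),(217,132),(248,235),(147,264)]})]
for name,M,p0 in(("holder",H,(.514,-.088,np.radians(8-90))),("nest",N,(.546,.092,np.radians(15.5)))):
  for cams in(("top",),("scene",),("top","scene")):
    def res(p):
        r=[]
        for L,obs in M:
            for n in cams:
                if n in obs:
                    q=proj(n,T(p,L)); o=crop(n,obs[n])
                    d=o[:,None]-q[None]; k=np.argmin((d**2).sum(2),1); r.append(d[np.arange(len(o)),k].ravel())
        return np.concatenate(r)
    f=least_squares(res,p0,loss="soft_l1",f_scale=1.); print(name,cams,np.round(f.x[:2]*1000,1),"yaw",round(np.degrees(f.x[2]),1),"rms px",round(np.sqrt((res(f.x)**2).mean()),2))
E
```

```text
holder ('top',) [517.3 -84.1] yaw -84.6 rms px 0.7
holder ('scene',) [514.7 -78.6] yaw -85.3 rms px 1.81
holder ('top', 'scene') [516.9 -83.1] yaw -84.9 rms px 1.41
nest ('top',) [545.7  90.4] yaw 15.9 rms px 0.35
nest ('scene',) [544.2  94.6] yaw 16.2 rms px 0.58
nest ('top', 'scene') [545.6  90.9] yaw 16.0 rms px 0.56
```

```bash
cat > go.py <<'E'
import sys,numpy as np
from workcell import bot
from scipy.spatial.transform import Rotation as Ro
# go.py x y z psi (mm,deg; psi=world direction of tool x) -> shift in tool axes from the measured pose
s=bot.read_state(); R=Ro.from_rotvec(s["tcp_rot"]); p=np.array(s["tool_pos"])
x,y,z,a=map(float,sys.argv[1:5]); a=np.radians(a)
Rt=Ro.from_matrix(np.array([[np.cos(a),np.sin(a),0],[np.sin(a),-np.cos(a),0],[0,0,-1]]))
d=R.inv().apply(np.array([x,y,z])/1000-p); w=np.degrees((R.inv()*Rt).as_rotvec()); M=R.as_matrix()
print("at",np.round(p*1000,1),"psi",round(np.degrees(np.arctan2(M[1,0],M[0,0])),1),"t",s["time"],"w",round(s["width"],3),"F",np.round(s["wrist_force"],1),"q",np.round(np.degrees(s["q"])))
print("dx dy dz",np.round(d,4),"ax ay az",np.round(w,1))
E
python3 go.py 507 -255 100 -10.5
```

```text
at [ 214.1 -640.1  231.3] psi 18.5 t 0.9 w 0.999 F [-0.1  0.2 -0.6] q [-74.  15.  92.   0.  73.  -2.]
dx dy dz [ 0.3999 -0.2724  0.1313] ax ay az [ 0. -0. 29.]
```

```bash
python3 -m inch '[{"dx":0.4,"dy":-0.2724,"dz":0.1313,"az":29,"fingers":1},{"dx":0.4,"dy":-0.2724,"dz":0.1313,"az":29,"fingers":1},{"dx":0.4,"dy":-0.2724,"dz":0.1313,"az":29,"fingers":1},{"dx":0.4,"dy":-0.2724,"dz":0.1313,"az":29,"fingers":1},{"dx":0.4,"dy":-0.2724,"dz":0.1313,"az":29,"fingers":1},{"dx":0.4,"dy":-0.2724,"dz":0.1313,"az":29,"fingers":1},{"dx":0.4,"dy":-0.2724,"dz":0.1313,"az":29,"fingers":1},{"dx":0.4,"dy":-0.2724,"dz":0.1313,"az":29,"fingers":1},{"dx":0.4,"dy":-0.2724,"dz":0.1313,"az":29,"fingers":1},{"dx":0.4,"dy":-0.2724,"dz":0.1313,"az":29,"fingers":1},{"dx":0.4,"dy":-0.2724,"dz":0.1313,"az":29,"fingers":1},{"dx":0.4,"dy":-0.2724,"dz":0.1313,"az":29,"fingers":1}]'; python3 go.py 507 -255 3 -10.5
```

```text
at [ 214.1 -640.1  231.3] psi 18.5 t 0.9 w 0.999 F [-0.1  0.2 -0.6] q [-74.  15.  92.   0.  73.  -2.]
dx dy dz [ 0.3999 -0.2724  0.2283] ax ay az [ 0. -0. 29.]invalid input at $[0]: expected keys dx, dy, dz, ax, ay, az, fingers
```

```bash
python3 -m inch '[{"dx":0.4,"dy":-0.2724,"dz":0.1313,"ax":0,"ay":0,"az":29,"fingers":1},{"dx":0.4,"dy":-0.2724,"dz":0.1313,"ax":0,"ay":0,"az":29,"fingers":1},{"dx":0.4,"dy":-0.2724,"dz":0.1313,"ax":0,"ay":0,"az":29,"fingers":1},{"dx":0.4,"dy":-0.2724,"dz":0.1313,"ax":0,"ay":0,"az":29,"fingers":1},{"dx":0.4,"dy":-0.2724,"dz":0.1313,"ax":0,"ay":0,"az":29,"fingers":1},{"dx":0.4,"dy":-0.2724,"dz":0.1313,"ax":0,"ay":0,"az":29,"fingers":1},{"dx":0.4,"dy":-0.2724,"dz":0.1313,"ax":0,"ay":0,"az":29,"fingers":1},{"dx":0.4,"dy":-0.2724,"dz":0.1313,"ax":0,"ay":0,"az":29,"fingers":1},{"dx":0.4,"dy":-0.2724,"dz":0.1313,"ax":0,"ay":0,"az":29,"fingers":1},{"dx":0.4,"dy":-0.2724,"dz":0.1313,"ax":0,"ay":0,"az":29,"fingers":1},{"dx":0.4,"dy":-0.2724,"dz":0.1313,"ax":0,"ay":0,"az":29,"fingers":1}]'; python3 go.py 507 -255 3 -10.5
```

```text
time: 2.28
tool_pos: [0.5068, -0.2563, 0.1006]
tcp_rot: [3.127, -0.29, 0.001]
wrist_force: [-0.6, 0.1, -0.9]
width: 1.006
at [ 506.8 -256.3  100.6] psi -10.6 t 2.275 w 1.006 F [-0.6  0.1 -0.9] q [-29.  10. 112.  -0.  57.  71.]
dx dy dz [-0.0001 -0.0014  0.0976] ax ay az [ 0.  -0.1 -0.1]
```

```bash
python3 -m inch '[{"dx":0,"dy":-0.0014,"dz":0.06,"ax":0,"ay":0,"az":0,"fingers":1},{"dx":0,"dy":-0.0014,"dz":0.0976,"ax":0,"ay":0,"az":0,"fingers":1},{"dx":0,"dy":-0.0014,"dz":0.0976,"ax":0,"ay":0,"az":0,"fingers":1},{"dx":0,"dy":-0.0014,"dz":0.0976,"ax":0,"ay":0,"az":0,"fingers":-1},{"dx":0,"dy":-0.0014,"dz":0.0976,"ax":0,"ay":0,"az":0,"fingers":-1},{"dx":0,"dy":-0.0014,"dz":0.0976,"ax":0,"ay":0,"az":0,"fingers":-1},{"dx":0,"dy":-0.0014,"dz":0.0976,"ax":0,"ay":0,"az":0,"fingers":-1},{"dx":0,"dy":-0.0014,"dz":0.0976,"ax":0,"ay":0,"az":0,"fingers":-1},{"dx":0,"dy":-0.0014,"dz":0.0976,"ax":0,"ay":0,"az":0,"fingers":-1}]' 60; python3 go.py 516 -83 85 5.4
```

```text
time: 3.4
tool_pos: [0.509, -0.2563, 0.0057]
tcp_rot: [3.125, -0.289, 0.007]
wrist_force: [-1.4, -1.3, 5.5]
width: 0.428
at [ 509.  -256.3    5.7] psi -10.6 t 3.4 w 0.428 F [-1.4 -1.3  5.5] q [-29.  17. 115.  -0.  47.  71.]
dx dy dz [-0.0245 -0.1715 -0.0799] ax ay az [  0.2  -0.3 -16. ]
```

```bash
python3 -m inch '[{"dx":0,"dy":0,"dz":-0.05,"ax":0,"ay":0,"az":0,"fingers":-1},{"dx":0,"dy":0,"dz":-0.08,"ax":0,"ay":0,"az":0,"fingers":-1},{"dx":-0.01,"dy":-0.06,"dz":-0.08,"ax":0,"ay":0,"az":-8,"fingers":-1},{"dx":-0.02,"dy":-0.12,"dz":-0.08,"ax":0,"ay":0,"az":-16,"fingers":-1},{"dx":-0.0245,"dy":-0.1715,"dz":-0.08,"ax":0.2,"ay":-0.3,"az":-16,"fingers":-1},{"dx":-0.0245,"dy":-0.1715,"dz":-0.08,"ax":0.2,"ay":-0.3,"az":-16,"fingers":-1},{"dx":-0.0245,"dy":-0.1715,"dz":-0.08,"ax":0.2,"ay":-0.3,"az":-16,"fingers":-1}]'; python3 go.py 516 -83 60 5.4
python3 - <<'E'
from h import *
p=(.516,-.083,np.radians(-84.8)); q=(.545,.092,np.radians(16))
def T(p,L): c,s=np.cos(p[2]),np.sin(p[2]); L=np.array(L,float); return np.c_[p[0]+c*L[:,0]-s*L[:,1],p[1]+s*L[:,0]+c*L[:,1],L[:,2]]
pl=lambda a,b,z:[(i*a,j*b,z) for i in(1,-1) for j in(1,-1)]
hp=np.r_[T(p,pl(.059,.085,.010)),T(p,pl(.034,.066,.046)),T(p,pl(.025,.027,.025)),T(p,pl(.0515,.026,.053)+pl(.038,.0365,.053)),T(q,pl(.043,.043,.008)),T(q,pl(.0305,.02,.033)+pl(.02,.0305,.033))]
out=[]
for n,(x0,y0) in (("top",(235,165)),("scene",(235,145))):
    im,_=bot.read_camera(n); im=np.load(f"pics/{n}0.npz")["im"]
    a=cv2.resize(im[y0:y0+95,x0:x0+130],None,fx=6,fy=6,interpolation=cv2.INTER_CUBIC)
    if n=="top": a=cv2.convertScaleAbs(a,alpha=1.6)
    for u,v in (proj(n,hp)-(x0,y0)+.5)*6-.5: cv2.circle(a,(int(u),int(v)),3,(0,0,255),-1)
    cv2.imwrite(f"pics/ov_{n}.png",a)
    measure(n,"insert_center",.085-.0057+.016)
E
```

```text
time: 4.28
tool_pos: [0.5159, -0.0829, 0.0852]
tcp_rot: [3.138, 0.151, -0.001]
wrist_force: [0.0, -0.4, -4.3]
width: 0.422
at [515.9 -82.9  85.2] psi 5.5 t 4.275 w 0.422 F [ 0.  -0.4 -4.3] q [-12.   7. 118.  -0.  55.  73.]
dx dy dz [0.0001 0.0001 0.0252] ax ay az [0.  0.  0.1]
top insert_center 0.47 [324.9, 207.3, 340.9, 215.5] (490, -86, 39, 26, 78.8)
scene insert_center 0.56 [303.9, 164.0, 331.2, 177.9] (492, -84, 57, 39, -50.6)
```

View pics/ov_top.png

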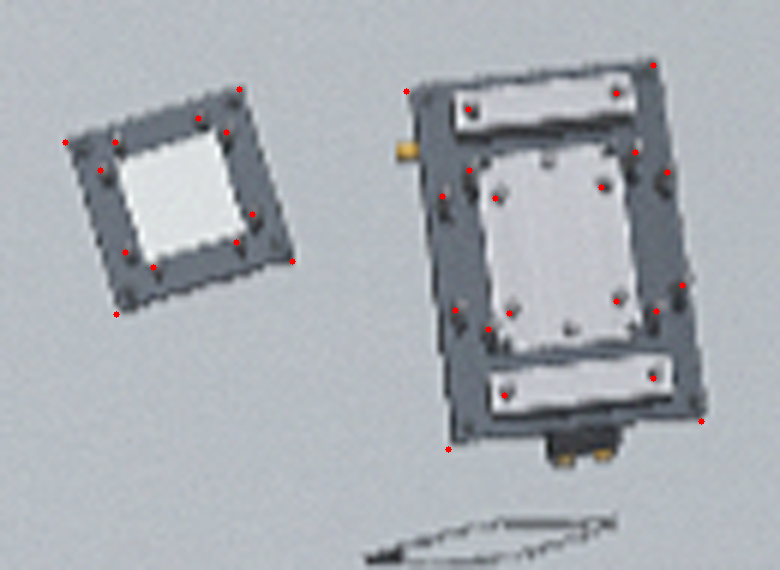

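View pics/ov_scene.png

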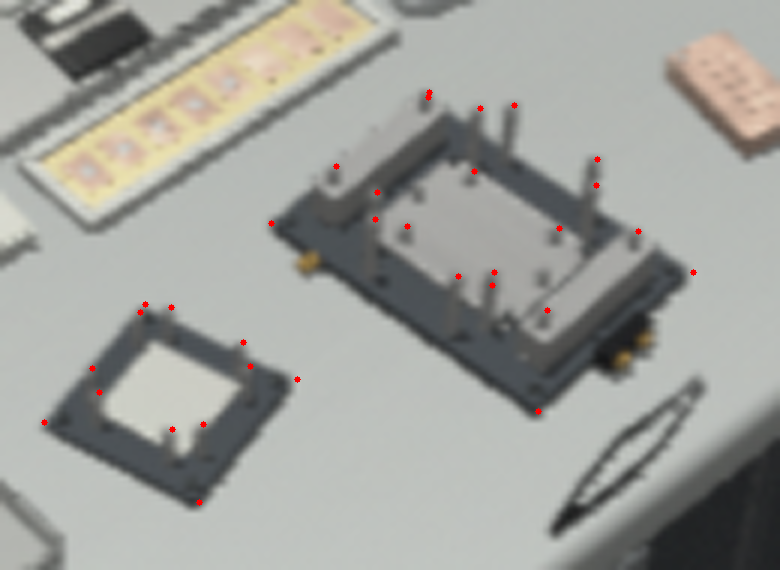

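The overlay fits to about 1 px. The two cameras disagree by about 3 mm, in opposite directions. I'll lower the insert to just above the short pins and compare it with them directly.

```bash
python3 -m inch '[{"dx":0,"dy":0.0008,"dz":0.03,"ax":0,"ay":0,"az":0,"fingers":-1},{"dx":0,"dy":0.0008,"dz":0.0515,"ax":0,"ay":0,"az":0,"fingers":-1},{"dx":0,"dy":0.0008,"dz":0.0515,"ax":0,"ay":0,"az":0,"fingers":-1},{"dx":0,"dy":0.0008,"dz":0.0515,"ax":0,"ay":0,"az":0,"fingers":-1}]'; python3 go.py 516 -83.6 20 5.4
cat > crop.py <<'E'
import sys
from h import *
# crop.py name top:x,y,w,h scene:x,y,w,h  -> one picture, side by side
out=[]
for a in sys.argv[2:]:
    n,b=a.split(":"); x,y,w,h=map(int,b.split(",")); im,_=bot.read_camera(n)
    out.append(cv2.convertScaleAbs(cv2.resize(im[y:y+h,x:x+w],(395,int(395*h/w)),interpolation=cv2.INTER_CUBIC),alpha=1.3 if n=="scene" else 1.6))
H=min(max(o.shape[0] for o in out),600); out=[cv2.copyMakeBorder(o[:H],0,max(0,H-o.shape[0]),0,4,cv2.BORDER_CONSTANT) for o in out]
cv2.imwrite(f"pics/{sys.argv[1]}.png",np.hstack(out))
E
python3 crop.py ins top:295,170,66,80 scene:275,140,80,85
```

```text
time: 4.97
tool_pos: [0.5166, -0.0857, 0.0343]
tcp_rot: [3.138, 0.144, 0.0]
wrist_force: [0.1, -0.4, -3.7]
width: 0.419
at [516.6 -85.7  34.3] psi 5.3 t 4.975 w 0.419 F [ 0.1 -0.4 -3.7] q [-12.  11. 120.  -0.  49.  73.]
dx dy dz [-0.0004 -0.0021  0.0143] ax ay az [ 0.  -0.  -0.1]
```

View pics/ins.png

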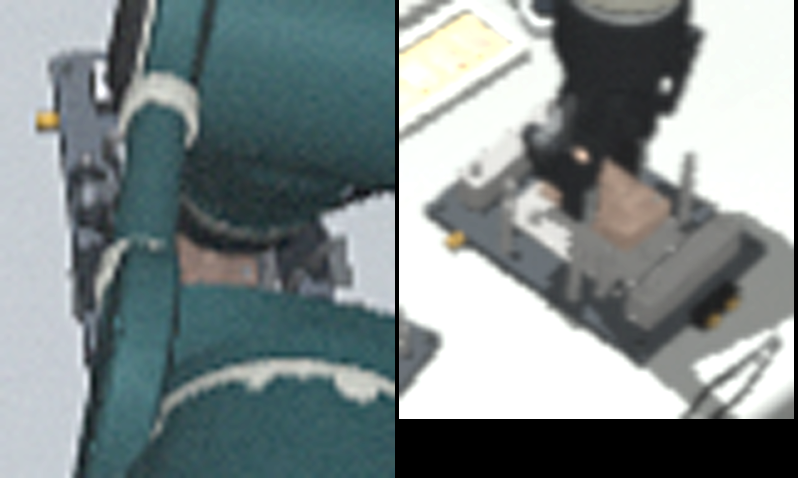

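```bash
python3 go.py 516 -83.6 20 5.4; python3 - <<'E'
from h import *
for n in("top","scene","top","scene"):
    bot.read_camera(n); print(np.round(np.array(bot.read_state()["tool_pos"])*1000,1))
E
```

```text
at [517.2 -85.5  34.9] psi 5.3 t 5.075 w 0.419 F [ 0.1  0.3 -4.3] q [-12.  11. 120.  -0.  49.  73.]
dx dy dz [-0.001  -0.002   0.0149] ax ay az [ 0.  -0.1 -0.1]
[517.1 -85.4  34.9]
[517.  -85.3  34.8]
[516.8 -85.2  34.6]
[516.6 -85.   34.4]
```

```bash
python3 -m inch '[{"dx":-0.0005,"dy":-0.0015,"dz":0,"ax":0,"ay":0,"az":0,"fingers":-1},{"dx":-0.0005,"dy":-0.0015,"dz":0,"ax":0,"ay":0,"az":0,"fingers":-1},{"dx":-0.0005,"dy":-0.0015,"dz":0,"ax":0,"ay":0,"az":0,"fingers":-1},{"dx":-0.0005,"dy":-0.0015,"dz":0,"ax":0,"ay":0,"az":0,"fingers":-1}]'; python3 -c "
from h import *
from scipy.spatial.transform import Rotation as R
for i in range(8):
    bot.read_camera('top'); s=bot.read_state(); print(np.round(np.array(s['tool_pos'])*1000,1),np.round(np.degrees(s['q']),2),np.round(np.array(s['joint_vel']),3))"
```

```text
time: 5.78
tool_pos: [0.516, -0.0836, 0.0344]
tcp_rot: [3.138, 0.146, 0.001]
wrist_force: [0.2, 0.6, -3.6]
width: 0.418
[515.9 -83.6  34.3] [-1.1930e+01  1.0760e+01  1.2027e+02 -1.0000e-02  4.8920e+01  7.2750e+01] [ 0.002 -0.     0.001 -0.002  0.    -0.   ]
[516.  -83.6  34.4] [-1.1930e+01  1.0760e+01  1.2027e+02 -1.0000e-02  4.8920e+01  7.2750e+01] [ 0.001  0.    -0.001 -0.    -0.    -0.001]
[516.  -83.6  34.4] [-1.1930e+01  1.0760e+01  1.2027e+02 -1.0000e-02  4.8920e+01  7.2750e+01] [-0.001 -0.    -0.001  0.002 -0.001 -0.001]
[515.9 -83.6  34.4] [-1.1930e+01  1.0760e+01  1.2027e+02 -1.0000e-02  4.8930e+01  7.2750e+01] [ 0.002  0.001 -0.001 -0.001  0.001  0.   ]
[516.  -83.6  34.4] [-1.1930e+01  1.0760e+01  1.2027e+02 -1.0000e-02  4.8920e+01  7.2750e+01] [-0.    -0.001 -0.    -0.     0.002  0.   ]
[515.9 -83.6  34.4] [-1.1930e+01  1.0760e+01  1.2027e+02 -1.0000e-02  4.8920e+01  7.2750e+01] [-0.001 -0.    -0.     0.001  0.     0.001]
[516.  -83.6  34.4] [-1.1930e+01  1.0760e+01  1.2027e+02 -1.0000e-02  4.8920e+01  7.2750e+01] [-0.001 -0.001  0.001 -0.     0.     0.001]
[516.  -83.6  34.4] [-1.1930e+01  1.0760e+01  1.2027e+02 -1.0000e-02  4.8920e+01  7.2750e+01] [-0.001  0.002 -0.002  0.     0.    -0.001]
```

```bash
python3 -m inch '[{"dx":0,"dy":0,"dz":0.005,"ax":0,"ay":0,"az":0,"fingers":-1},{"dx":0,"dy":0,"dz":0.009,"ax":0,"ay":0,"az":0,"fingers":-1},{"dx":0,"dy":0,"dz":0.009,"ax":0,"ay":0,"az":0,"fingers":-1},{"dx":0,"dy":0,"dz":0.009,"ax":0,"ay":0,"az":0,"fingers":-1},{"dx":0,"dy":0,"dz":0.009,"ax":0,"ay":0,"az":0,"fingers":-1}]'; python3 go.py 516 -83.6 20 5.4;python3 crop.py ins2 top:295,170,66,80 scene:275,140,80,85
```

```text
time: 6.8
tool_pos: [0.5169, -0.0837, 0.0257]
tcp_rot: [3.138, 0.146, 0.004]
wrist_force: [5.0, 1.3, -5.7]
width: 0.424
at [516.9 -83.7  25.7] psi 5.3 t 6.8 w 0.424 F [ 5.   1.3 -5.7] q [-12.  12. 120.   0.  48.  73.]
dx dy dz [-0.0009 -0.0002  0.0057] ax ay az [ 0.  -0.1 -0.1]
```

View pics/ins2.png

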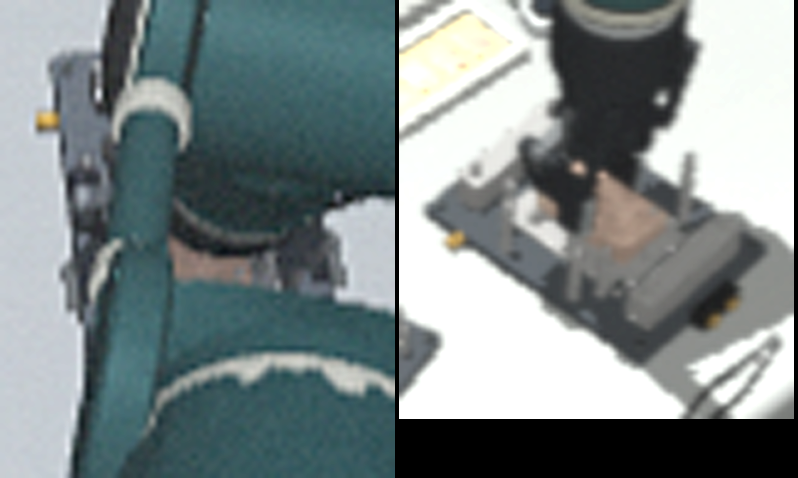

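The insert is now between the pins. The near pin pushes it about 1 mm in +x, so I'll go down with that shift and release.

```bash
python3 -m inch '[{"dx":0.001,"dy":0,"dz":0.003,"ax":0,"ay":0,"az":0,"fingers":-1},{"dx":0.001,"dy":0,"dz":0.006,"ax":0,"ay":0,"az":0,"fingers":-1},{"dx":0.001,"dy":0,"dz":0.006,"ax":0,"ay":0,"az":0,"fingers":-1},{"dx":0.001,"dy":0,"dz":0.006,"ax":0,"ay":0,"az":0,"fingers":-1},{"dx":0.001,"dy":0,"dz":0.006,"ax":0,"ay":0,"az":0,"fingers":-1}]'; python3 go.py 517 -83.6 20 5.4
```

```text
time: 7.52
tool_pos: [0.5177, -0.0836, 0.0197]
tcp_rot: [3.138, 0.146, 0.004]
wrist_force: [1.7, -0.1, -1.7]
width: 0.422
at [517.7 -83.6  19.7] psi 5.3 t 7.525 w 0.422 F [ 1.7 -0.1 -1.7] q [-12.  12. 121.  -0.  47.  73.]
dx dy dz [-0.0007 -0.0001 -0.0003] ax ay az [ 0.  -0.1 -0.1]
```

```bash
python3 -m inch '[{"dx":0,"dy":0,"dz":0,"ax":0,"ay":0,"az":0,"fingers":1},{"dx":0,"dy":0,"dz":0,"ax":0,"ay":0,"az":0,"fingers":1},{"dx":0,"dy":0,"dz":0,"ax":0,"ay":0,"az":0,"fingers":1},{"dx":0,"dy":0,"dz":-0.05,"ax":0,"ay":0,"az":0,"fingers":1},{"dx":0,"dy":0,"dz":-0.1,"ax":0,"ay":0,"az":0,"fingers":1},{"dx":0,"dy":0,"dz":-0.11,"ax":0,"ay":0,"az":0,"fingers":1},{"dx":0,"dy":0,"dz":-0.11,"ax":0,"ay":0,"az":0,"fingers":1}]'; python3 go.py 442 324 80 78.5
```

```text
time: 8.4
tool_pos: [0.5178, -0.0837, 0.1304]
tcp_rot: [3.137, 0.146, 0.006]
wrist_force: [0.0, -0.0, -0.2]
width: 1.0
at [517.8 -83.7 130.4] psi 5.3 t 8.4 w 1.0 F [ 0.  -0.  -0.2] q [-12.   4. 116.  -0.  60.  73.]
dx dy dz [-0.0378 -0.413   0.0497] ax ay az [  0.2  -0.1 -73.2]
```

```bash
python3 -m inch '[{"dx":-0.0378,"dy":-0.413,"dz":0,"ax":0,"ay":0,"az":-10,"fingers":1},{"dx":-0.0378,"dy":-0.413,"dz":0,"ax":0,"ay":0,"az":-20,"fingers":1},{"dx":-0.0378,"dy":-0.413,"dz":0,"ax":0,"ay":0,"az":-30,"fingers":1},{"dx":-0.0378,"dy":-0.413,"dz":0,"ax":0,"ay":0,"az":-40,"fingers":1},{"dx":-0.0378,"dy":-0.413,"dz":0,"ax":0,"ay":0,"az":-50,"fingers":1},{"dx":-0.0378,"dy":-0.413,"dz":0.02,"ax":0,"ay":0,"az":-60,"fingers":1},{"dx":-0.0378,"dy":-0.413,"dz":0.05,"ax":0,"ay":0,"az":-70,"fingers":1},{"dx":-0.0378,"dy":-0.413,"dz":0.05,"ax":0,"ay":0,"az":-73,"fingers":1},{"dx":-0.0378,"dy":-0.413,"dz":0.05,"ax":0,"ay":0,"az":-73,"fingers":1},{"dx":-0.0378,"dy":-0.413,"dz":0.05,"ax":0,"ay":0,"az":-73,"fingers":1},{"dx":-0.0378,"dy":-0.413,"dz":0.05,"ax":0,"ay":0,"az":-73,"fingers":1},{"dx":-0.0378,"dy":-0.413,"dz":0.05,"ax":0,"ay":0,"az":-73,"fingers":1}]'; python3 - <<'E'
from h import *
bot.read_camera("top"); bot.read_camera("scene")
measure("top","insert_center",.030); measure("scene","insert_center",.030)
measure("scene","boat_center",.009)
E
python3 go.py 442 324 -1 78.5
```

```text
time: 9.9
tool_pos: [0.4426, 0.3237, 0.0802]
tcp_rot: [2.435, 1.98, 0.005]
wrist_force: [-0.3, 0.7, 0.1]
width: 0.997
top insert_center 0.72 [318.5, 190.0, 337.5, 217.7] (519, -82, 67, 42, 1.4)
scene insert_center 0.85 [300.7, 172.9, 330.9, 196.7] (511, -78, 76, 48, 5.4)
scene boat_center 0.75 [182.1, 259.6, 260.7, 308.4] (439, 327, 192, 63, 79.3)
at [442.3 323.9  80. ] psi 78.3 t 10.15 w 1.004 F [-0.   0.5  0. ] q [ 34.  10. 116.  -0.  54.  46.]
dx dy dz [ 0.     -0.0006  0.0809] ax ay az [ 0.3 -0.  -0.2]
```

```bash
python3 -m inch '[{"dx":0,"dy":-0.0006,"dz":0.04,"ax":0,"ay":0,"az":0,"fingers":0.75},{"dx":0,"dy":-0.0006,"dz":0.07,"ax":0,"ay":0,"az":0,"fingers":0.75},{"dx":0,"dy":-0.0006,"dz":0.081,"ax":0,"ay":0,"az":0,"fingers":0.75},{"dx":0,"dy":-0.0006,"dz":0.081,"ax":0,"ay":0,"az":0,"fingers":0.75},{"dx":0,"dy":-0.0006,"dz":0.081,"ax":0,"ay":0,"az":0,"fingers":0.75},{"dx":0,"dy":-0.0006,"dz":0.081,"ax":0,"ay":0,"az":0,"fingers":-1},{"dx":0,"dy":-0.0006,"dz":0.081,"ax":0,"ay":0,"az":0,"fingers":-1},{"dx":0,"dy":-0.0006,"dz":0.081,"ax":0,"ay":0,"az":0,"fingers":-1},{"dx":0,"dy":-0.0006,"dz":0.081,"ax":0,"ay":0,"az":0,"fingers":-1},{"dx":0,"dy":-0.0006,"dz":0.081,"ax":0,"ay":0,"az":0,"fingers":-1}]' 50; python3 go.py 517 -83.6 120 5.4
```

```text
time: 11.4
tool_pos: [0.4431, 0.3248, 0.0008]
tcp_rot: [2.433, 1.982, 0.009]
wrist_force: [-0.6, 0.6, 5.4]
width: 0.63
at [443.1 324.8   0.8] psi 78.3 t 11.4 w 0.63 F [-0.6  0.6  5.4] q [ 34.  16. 118.  -0.  46.  46.]
dx dy dz [-0.3847  0.1558 -0.1191] ax ay az [ 0.2 -0.3 72.9]
```

```bash
python3 -m inch '[{"dx":0,"dy":0,"dz":-0.05,"ax":0,"ay":0,"az":0,"fingers":-1},{"dx":0,"dy":0,"dz":-0.11,"ax":0,"ay":0,"az":0,"fingers":-1},{"dx":-0.05,"dy":0.02,"dz":-0.12,"ax":0,"ay":0,"az":10,"fingers":-1},{"dx":-0.1,"dy":0.04,"dz":-0.12,"ax":0,"ay":0,"az":20,"fingers":-1},{"dx":-0.15,"dy":0.06,"dz":-0.12,"ax":0,"ay":0,"az":30,"fingers":-1},{"dx":-0.2,"dy":0.08,"dz":-0.12,"ax":0,"ay":0,"az":40,"fingers":-1},{"dx":-0.25,"dy":0.1,"dz":-0.12,"ax":0,"ay":0,"az":50,"fingers":-1},{"dx":-0.3,"dy":0.12,"dz":-0.12,"ax":0,"ay":0,"az":60,"fingers":-1},{"dx":-0.35,"dy":0.14,"dz":-0.12,"ax":0,"ay":0,"az":70,"fingers":-1},{"dx":-0.3847,"dy":0.1558,"dz":-0.119,"ax":0.2,"ay":-0.3,"az":73,"fingers":-1},{"dx":-0.3847,"dy":0.1558,"dz":-0.119,"ax":0.2,"ay":-0.3,"az":73,"fingers":-1},{"dx":-0.3847,"dy":0.1558,"dz":-0.119,"ax":0.2,"ay":-0.3,"az":73,"fingers":-1},{"dx":-0.3847,"dy":0.1558,"dz":-0.119,"ax":0.2,"ay":-0.3,"az":73,"fingers":-1},{"dx":-0.3847,"dy":0.1558,"dz":-0.119,"ax":0.2,"ay":-0.3,"az":73,"fingers":-1}]'; python3 go.py 517 -83.6 52 5.4;python3 - <<'E'
from h import *
for n in C:
    bot.read_camera(n); r=bot.masks_of(n,"boat_center")
    z=.1275
    for k in r[:2]: print(n,round(k["p"],2),k["box"],rect(plane(n,contour(k["region"]),z)))
E
```

```text
time: 13.15
tool_pos: [0.5168, -0.0826, 0.1199]
tcp_rot: [-3.138, -0.148, -0.001]
wrist_force: [-0.2, -0.1, -1.0]
width: 0.632
at [516.8 -82.6 119.9] psi 5.4 t 13.15 w 0.632 F [-0.2 -0.1 -1. ] q [-12.   4. 117.   0.  59.  73.]
dx dy dz [0.0001 0.001  0.0679] ax ay az [-0. -0.  0.]
top 0.73 [324.6, 201.3, 346.7, 230.4] (474, -93, 53, 50, -1.9)
top 0.66 [415.9, 189.2, 443.5, 225.1] (492, -329, 82, 57, 1.8)
scene 0.7 [287.6, 138.7, 349.6, 182.1] (475, -83, 115, 60, 6.7)
```

```bash
python3 -m inch '[{"dx":0,"dy":0.001,"dz":0.04,"ax":0,"ay":0,"az":0,"fingers":-1},{"dx":0,"dy":0.001,"dz":0.068,"ax":0,"ay":0,"az":0,"fingers":-1},{"dx":0,"dy":0.001,"dz":0.068,"ax":0,"ay":0,"az":0,"fingers":-1},{"dx":0,"dy":0.001,"dz":0.068,"ax":0,"ay":0,"az":0,"fingers":-1},{"dx":0,"dy":0.001,"dz":0.068,"ax":0,"ay":0,"az":0,"fingers":-1},{"dx":0,"dy":0.001,"dz":0.074,"ax":0,"ay":0,"az":0,"fingers":-1},{"dx":0,"dy":0.001,"dz":0.079,"ax":0,"ay":0,"az":0,"fingers":-1},{"dx":0,"dy":0.001,"dz":0.079,"ax":0,"ay":0,"az":0,"fingers":-1},{"dx":0,"dy":0.001,"dz":0.079,"ax":0,"ay":0,"az":0,"fingers":-1},{"dx":0,"dy":0.001,"dz":0.079,"ax":0,"ay":0,"az":0,"fingers":-1}]'; python3 go.py 517 -83.6 34 5.4;python3 crop.py boat top:295,160,70,90 scene:255,130,110,95
```

```text
time: 14.6
tool_pos: [0.5173, -0.0841, 0.041]
tcp_rot: [3.138, 0.147, 0.002]
wrist_force: [0.4, 0.1, -2.1]
width: 0.631
at [517.3 -84.1  41. ] psi 5.4 t 14.6 w 0.631 F [ 0.4  0.1 -2.1] q [-12.  10. 120.   0.  50.  73.]
dx dy dz [-0.0002 -0.0006  0.007 ] ax ay az [ 0.  -0.1 -0. ]
```

View pics/boat.png

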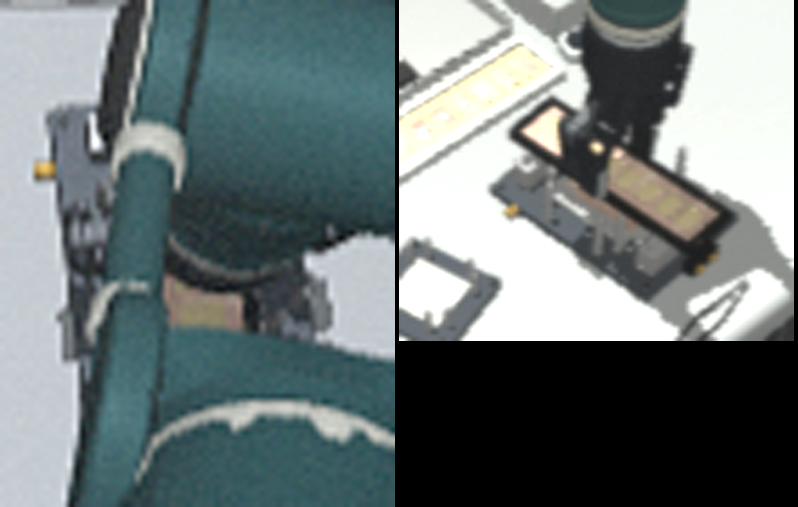

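```bash
python3 -m inch '[{"dx":0,"dy":-0.0003,"dz":0.004,"ax":0,"ay":0,"az":0,"fingers":-1},{"dx":0,"dy":-0.0003,"dz":0.007,"ax":0,"ay":0,"az":0,"fingers":-1},{"dx":0,"dy":-0.0003,"dz":0.007,"ax":0,"ay":0,"az":0,"fingers":-1},{"dx":0,"dy":-0.0003,"dz":0.007,"ax":0,"ay":0,"az":0,"fingers":-1},{"dx":0,"dy":-0.0003,"dz":0.007,"ax":0,"ay":0,"az":0,"fingers":-1}]'; python3 go.py 517 -83.6 34 5.4
```

```text
time: 15.32
tool_pos: [0.5172, -0.0838, 0.034]
tcp_rot: [3.138, 0.147, 0.001]
wrist_force: [-1.3, -0.4, -0.4]
width: 0.631
at [517.2 -83.8  34. ] psi 5.4 t 15.325 w 0.631 F [-1.3 -0.4 -0.4] q [-12.  11. 120.   0.  49.  73.]
dx dy dz [-0.0001 -0.0002 -0.    ] ax ay az [ 0.  -0.1 -0. ]
```

```bash
python3 -m inch '[{"dx":0,"dy":0,"dz":0,"ax":0,"ay":0,"az":0,"fingers":1},{"dx":0,"dy":0,"dz":0,"ax":0,"ay":0,"az":0,"fingers":1},{"dx":0,"dy":0,"dz":0,"ax":0,"ay":0,"az":0,"fingers":1},{"dx":0,"dy":0,"dz":-0.05,"ax":0,"ay":0,"az":0,"fingers":1},{"dx":0,"dy":0,"dz":-0.1,"ax":0,"ay":0,"az":0,"fingers":1},{"dx":0,"dy":0,"dz":-0.1,"ax":0,"ay":0,"az":0,"fingers":1}]'; python3 go.py 508 -367.5 80 2
```

```text
time: 16.08
tool_pos: [0.5212, -0.0847, 0.1394]
tcp_rot: [3.135, 0.147, 0.017]
wrist_force: [-0.3, -0.2, 0.2]
width: 1.001
at [521.2 -84.7 139.4] psi 5.4 t 16.075 w 1.001 F [-0.3 -0.2  0.2] q [-12.   3. 116.   0.  60.  73.]
dx dy dz [-0.0403  0.2802  0.0598] ax ay az [ 0.2 -0.6  3.4]
```

```bash
python3 -m inch '[{"dx":-0.04,"dy":0.28,"dz":0.02,"ax":0.2,"ay":-0.6,"az":3.4,"fingers":1},{"dx":-0.04,"dy":0.28,"dz":0.02,"ax":0.2,"ay":-0.6,"az":3.4,"fingers":1},{"dx":-0.04,"dy":0.28,"dz":0.02,"ax":0.2,"ay":-0.6,"az":3.4,"fingers":1},{"dx":-0.04,"dy":0.28,"dz":0.05,"ax":0.2,"ay":-0.6,"az":3.4,"fingers":1},{"dx":-0.04,"dy":0.28,"dz":0.06,"ax":0.2,"ay":-0.6,"az":3.4,"fingers":1},{"dx":-0.0403,"dy":0.2802,"dz":0.06,"ax":0.2,"ay":-0.6,"az":3.4,"fingers":1},{"dx":-0.0403,"dy":0.2802,"dz":0.06,"ax":0.2,"ay":-0.6,"az":3.4,"fingers":1},{"dx":-0.0403,"dy":0.2802,"dz":0.06,"ax":0.2,"ay":-0.6,"az":3.4,"fingers":1},{"dx":-0.0403,"dy":0.2802,"dz":0.06,"ax":0.2,"ay":-0.6,"az":3.4,"fingers":1}]'; python3 - <<'E'
from h import *
for n in C:
    bot.read_camera(n); measure(n,"boat_center",.042); measure(n,"clamp_center",.008)
E
python3 go.py 508 -367.5 -2 2
```

```text
time: 17.2
tool_pos: [0.5087, -0.3667, 0.0808]
tcp_rot: [3.141, 0.056, 0.003]
wrist_force: [0.3, -0.6, -0.3]
width: 1.004
top boat_center 0.89 [314.8, 170.6, 344.3, 241.0] (518, -84, 190, 56, 6.3)
top clamp_center 0.54 [417.8, 203.7, 439.7, 225.3] (487, -371, 60, 46, -86.6)
scene boat_center 0.81 [287.3, 157.9, 347.8, 201.5] (514, -81, 191, 60, 6.1)
scene clamp_center 0.83 [366.2, 134.8, 396.0, 154.4] (506, -366, 91, 62, 1.3)
at [ 508.2 -367.3   80.1] psi 2.0 t 17.5 w 1.001 F [ 0.3 -0.4  0.7] q [-38.  18. 106.   0.  57.  50.]
dx dy dz [-0.0002  0.0002  0.0821] ax ay az [-0.  -0.1 -0. ]
```

```bash
python3 -m inch '[{"dx":0,"dy":0,"dz":0.05,"ax":0,"ay":0,"az":0,"fingers":1},{"dx":0,"dy":0,"dz":0.075,"ax":0,"ay":0,"az":0,"fingers":1},{"dx":0,"dy":0,"dz":0.082,"ax":0,"ay":0,"az":0,"fingers":1},{"dx":0,"dy":0,"dz":0.082,"ax":0,"ay":0,"az":0,"fingers":1},{"dx":0,"dy":0,"dz":0.082,"ax":0,"ay":0,"az":0,"fingers":1},{"dx":0,"dy":0,"dz":0.082,"ax":0,"ay":0,"az":0,"fingers":-1},{"dx":0,"dy":0,"dz":0.082,"ax":0,"ay":0,"az":0,"fingers":-1},{"dx":0,"dy":0,"dz":0.082,"ax":0,"ay":0,"az":0,"fingers":-1},{"dx":0,"dy":0,"dz":0.082,"ax":0,"ay":0,"az":0,"fingers":-1},{"dx":0,"dy":0,"dz":0.082,"ax":0,"ay":0,"az":0,"fingers":-1}]' 50; python3 go.py 517 -83.6 110 95.4
```

```text
time: 18.75
tool_pos: [0.5093, -0.3683, 0.0001]
tcp_rot: [3.14, 0.055, 0.005]
wrist_force: [-0.9, 0.2, 5.5]
width: 0.676
at [ 5.093e+02 -3.683e+02  1.000e-01] psi 2.0 t 18.75 w 0.676 F [-0.9  0.2  5.5] q [-38.  23. 108.   0.  49.  50.]
dx dy dz [ 0.0179 -0.2841 -0.1103] ax ay az [  0.2  -0.1 -93.4]
```

```bash
python3 -m inch '[{"dx":0,"dy":0,"dz":-0.05,"ax":0,"ay":0,"az":0,"fingers":-1},{"dx":0,"dy":0,"dz":-0.11,"ax":0,"ay":0,"az":-8,"fingers":-1},{"dx":0.002,"dy":-0.035,"dz":-0.11,"ax":0,"ay":0,"az":-18,"fingers":-1},{"dx":0.004,"dy":-0.07,"dz":-0.11,"ax":0,"ay":0,"az":-28,"fingers":-1},{"dx":0.006,"dy":-0.105,"dz":-0.11,"ax":0,"ay":0,"az":-38,"fingers":-1},{"dx":0.008,"dy":-0.14,"dz":-0.11,"ax":0,"ay":0,"az":-48,"fingers":-1},{"dx":0.01,"dy":-0.175,"dz":-0.11,"ax":0,"ay":0,"az":-58,"fingers":-1},{"dx":0.012,"dy":-0.21,"dz":-0.11,"ax":0,"ay":0,"az":-68,"fingers":-1},{"dx":0.014,"dy":-0.245,"dz":-0.11,"ax":0,"ay":0,"az":-78,"fingers":-1},{"dx":0.0179,"dy":-0.285,"dz":-0.11,"ax":0,"ay":0,"az":-88,"fingers":-1},{"dx":0.0179,"dy":-0.285,"dz":-0.11,"ax":0.2,"ay":-0.1,"az":-93.4,"fingers":-1},{"dx":0.0179,"dy":-0.285,"dz":-0.11,"ax":0.2,"ay":-0.1,"az":-93.4,"fingers":-1},{"dx":0.0179,"dy":-0.285,"dz":-0.11,"ax":0.2,"ay":-0.1,"az":-93.4,"fingers":-1},{"dx":0.0179,"dy":-0.285,"dz":-0.11,"ax":0.2,"ay":-0.1,"az":-93.4,"fingers":-1}]'; python3 go.py 516.5 -82.8 57 95.4
```

```text
time: 20.5
tool_pos: [0.5169, -0.0831, 0.1097]
tcp_rot: [2.116, 2.322, -0.001]
wrist_force: [-0.9, -0.5, -1.4]
width: 0.669
at [516.9 -83.1 109.7] psi 95.3 t 20.5 w 0.669 F [-0.9 -0.5 -1.4] q [-12.   5. 117.  -0.  58. -17.]
dx dy dz [ 0.0004 -0.0003  0.0527] ax ay az [-0.   0.  -0.1]
```

```bash
python3 -m inch '[{"dx":0.0004,"dy":0,"dz":0.03,"ax":0,"ay":0,"az":-0.2,"fingers":-1},{"dx":0.0004,"dy":0,"dz":0.053,"ax":0,"ay":0,"az":-0.2,"fingers":-1},{"dx":0.0004,"dy":0,"dz":0.053,"ax":0,"ay":0,"az":-0.2,"fingers":-1},{"dx":0.0004,"dy":0,"dz":0.053,"ax":0,"ay":0,"az":-0.2,"fingers":-1},{"dx":0.0004,"dy":0,"dz":0.053,"ax":0,"ay":0,"az":-0.2,"fingers":-1},{"dx":0.0004,"dy":0,"dz":0.058,"ax":0,"ay":0,"az":-0.2,"fingers":-1},{"dx":0.0004,"dy":0,"dz":0.062,"ax":0,"ay":0,"az":-0.2,"fingers":-1},{"dx":0.0004,"dy":0,"dz":0.062,"ax":0,"ay":0,"az":-0.2,"fingers":-1},{"dx":0.0004,"dy":0,"dz":0.062,"ax":0,"ay":0,"az":-0.2,"fingers":-1},{"dx":0.0004,"dy":0,"dz":0.062,"ax":0,"ay":0,"az":-0.2,"fingers":-1}]'; python3 go.py 516.8 -82.7 42 95.4;python3 crop.py clamp top:295,160,70,90 scene:255,130,110,95
```

```text
time: 21.75
tool_pos: [0.5169, -0.0828, 0.0478]
tcp_rot: [2.112, 2.325, -0.001]
wrist_force: [-0.5, 0.7, -1.7]
width: 0.674
at [516.9 -82.8  47.8] psi 95.5 t 21.75 w 0.674 F [-0.5  0.7 -1.7] q [-12.  10. 120.  -0.  51. -17.]
dx dy dz [ 0.0001 -0.0001  0.0058] ax ay az [-0.   0.   0.1]
```

View pics/clamp.png

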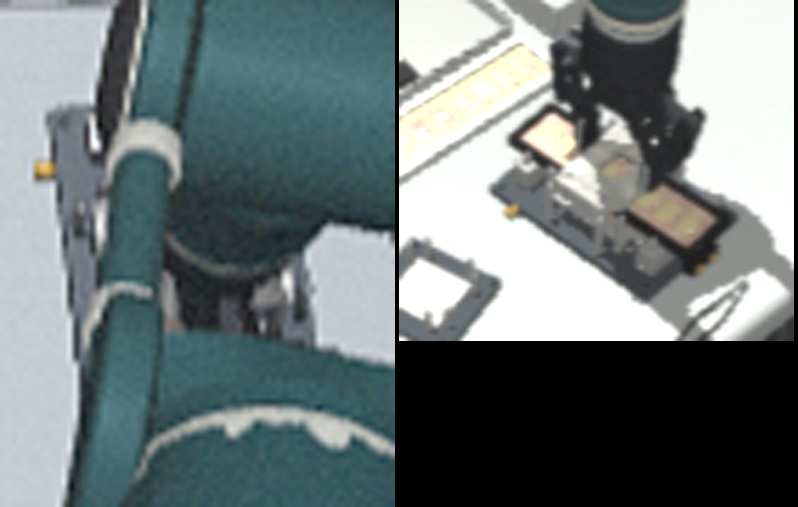

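The clamp is inside the tall pins, crosswise on the boat, with no side force. I'll lower it the last 6 mm and release.

```bash
python3 -m inch '[{"dx":0,"dy":0,"dz":0.003,"ax":0,"ay":0,"az":0,"fingers":-1},{"dx":0,"dy":0,"dz":0.0058,"ax":0,"ay":0,"az":0,"fingers":-1},{"dx":0,"dy":0,"dz":0.0058,"ax":0,"ay":0,"az":0,"fingers":-1},{"dx":0,"dy":0,"dz":0.0058,"ax":0,"ay":0,"az":0,"fingers":-1},{"dx":0,"dy":0,"dz":0.0058,"ax":0,"ay":0,"az":0,"fingers":-1},{"dx":0,"dy":0,"dz":0.0055,"ax":0,"ay":0,"az":0,"fingers":1},{"dx":0,"dy":0,"dz":0.0055,"ax":0,"ay":0,"az":0,"fingers":1},{"dx":0,"dy":0,"dz":0.0055,"ax":0,"ay":0,"az":0,"fingers":1},{"dx":0,"dy":0,"dz":-0.04,"ax":0,"ay":0,"az":0,"fingers":1},{"dx":0,"dy":0,"dz":-0.08,"ax":0,"ay":0,"az":0,"fingers":1},{"dx":0,"dy":0,"dz":-0.08,"ax":0,"ay":0,"az":0,"fingers":1},{"dx":0,"dy":0,"dz":-0.08,"ax":0,"ay":0,"az":0,"fingers":1}]'; python3 go.py 571 369 100 0
```

```text
time: 23.35
tool_pos: [0.5165, -0.0826, 0.1274]
tcp_rot: [-2.112, -2.325, 0.001]
wrist_force: [-0.8, -0.3, -0.7]
width: 1.001
at [516.5 -82.6 127.4] psi 95.5 t 23.35 w 1.001 F [-0.8 -0.3 -0.7] q [-12.   4. 116.  -0.  60. -17.]
dx dy dz [0.4443 0.0975 0.0271] ax ay az [-0.   0.1 95.5]
```

```bash
python3 -m inch '[{"dx":0.05,"dy":0.011,"dz":0,"ax":0,"ay":0,"az":10,"fingers":1},{"dx":0.1,"dy":0.022,"dz":0,"ax":0,"ay":0,"az":20,"fingers":1},{"dx":0.15,"dy":0.033,"dz":0,"ax":0,"ay":0,"az":30,"fingers":1},{"dx":0.2,"dy":0.044,"dz":0,"ax":0,"ay":0,"az":40,"fingers":1},{"dx":0.25,"dy":0.055,"dz":0,"ax":0,"ay":0,"az":50,"fingers":1},{"dx":0.3,"dy":0.066,"dz":0,"ax":0,"ay":0,"az":60,"fingers":1},{"dx":0.35,"dy":0.077,"dz":0,"ax":0,"ay":0,"az":70,"fingers":1},{"dx":0.4,"dy":0.088,"dz":0.02,"ax":0,"ay":0,"az":80,"fingers":1},{"dx":0.444,"dy":0.0975,"dz":0.04,"ax":0,"ay":0,"az":90,"fingers":1},{"dx":0.444,"dy":0.0975,"dz":0.05,"ax":0,"ay":0,"az":94,"fingers":1},{"dx":0.444,"dy":0.0975,"dz":0.05,"ax":0,"ay":0,"az":94,"fingers":1},{"dx":0.444,"dy":0.0975,"dz":0.05,"ax":0,"ay":0,"az":94,"fingers":1},{"dx":0.444,"dy":0.0975,"dz":0.05,"ax":0,"ay":0,"az":94,"fingers":1}]'; python3 - <<'E'
from h import *
for n in C:
    bot.read_camera(n); measure(n,"clamp_center",.050); measure(n,"black_tray_center",.010); measure(n,"white_tray_center",.012)
E
python3 go.py 571 369 0 1.5; python3 crop.py stack top:295,160,70,90 scene:150,150,210,130
```

```text
time: 24.98
tool_pos: [0.5714, 0.3681, 0.0776]
tcp_rot: [3.141, 0.041, -0.0]
wrist_force: [0.6, 0.1, 0.1]
width: 1.001
top clamp_center 0.76 [311.1, 189.7, 345.1, 215.4] (519, -84, 91, 63, -83.7)
top black_tray_center 0.46 [162.5, 188.0, 179.2, 202.3] (567, 361, 43, 41, -89.0)
top white_tray_center 0.53 [198.9, 174.0, 216.3, 188.6] (597, 256, 52, 51, -1.1)
scene clamp_center 0.71 [300.3, 164.5, 334.0, 189.2] (514, -81, 95, 63, -83.9)
scene black_tray_center 0.35 [280.5, 163.3, 342.9, 211.7] (505, -49, 187, 75, 13.7)
scene white_tray_center 0.91 [152.5, 311.2, 182.0, 334.7] (438, 492, 55, 53, 19.1)
scene white_tray_center 0.68 [278.0, 163.5, 347.4, 211.8] (504, -48, 193, 81, 14.7)
scene white_tray_center 0.6 [197.0, 219.8, 219.7, 242.8] (592, 260, 55, 52, -5.0)
at [571.2 368.6  77.4] psi 1.5 t 25.375 w 1.004 F [ 0.5  0.2 -0.5] q [ 31.  23.  99.  -0.  58. 119.]
dx dy dz [-0.0001 -0.0004  0.0774] ax ay az [ 0.  0. -0.]
```

View pics/stack.png

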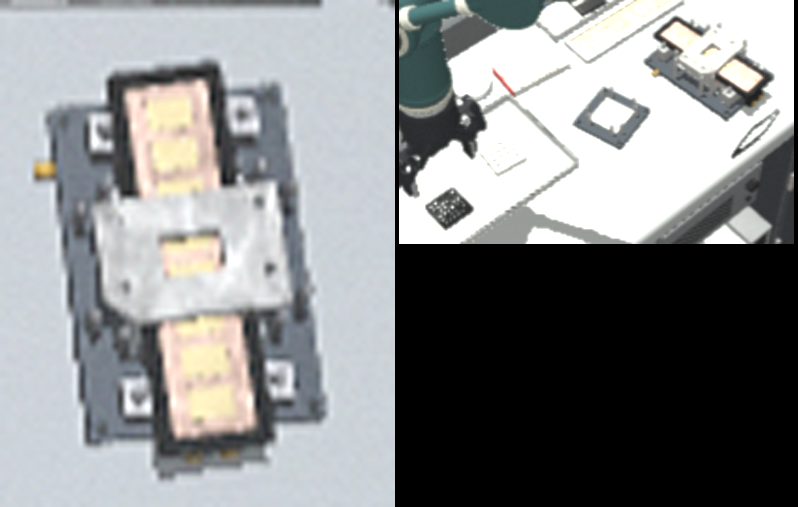

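The stack looks right: the boat and clamp are seated between their pins, both centred near (516,-82.5). Next, the black tray.

```bash
python3 -m inch '[{"dx":0,"dy":-0.0004,"dz":0.04,"ax":0,"ay":0,"az":0,"fingers":1},{"dx":0,"dy":-0.0004,"dz":0.065,"ax":0,"ay":0,"az":0,"fingers":1},{"dx":0,"dy":-0.0004,"dz":0.078,"ax":0,"ay":0,"az":0,"fingers":1},{"dx":0,"dy":-0.0004,"dz":0.078,"ax":0,"ay":0,"az":0,"fingers":1},{"dx":0,"dy":-0.0004,"dz":0.078,"ax":0,"ay":0,"az":0,"fingers":0.5},{"dx":0,"dy":-0.0004,"dz":0.078,"ax":0,"ay":0,"az":0,"fingers":0.3},{"dx":0,"dy":-0.0004,"dz":0.078,"ax":0,"ay":0,"az":0,"fingers":0},{"dx":0,"dy":-0.0004,"dz":0.078,"ax":0,"ay":0,"az":0,"fingers":-0.2},{"dx":0,"dy":-0.0004,"dz":0.078,"ax":0,"ay":0,"az":0,"fingers":-0.2},{"dx":0,"dy":-0.0004,"dz":0.078,"ax":0,"ay":0,"az":0,"fingers":-0.2}]' 25; python3 go.py 546 92 90 16
```

```text
time: 26.72
tool_pos: [0.5721, 0.3697, 0.0009]
tcp_rot: [-3.14, -0.041, -0.003]
wrist_force: [-0.3, 0.1, 5.5]
width: 0.583
at [572.1 369.7   0.9] psi 1.5 t 26.725 w 0.583 F [-0.3  0.1  5.5] q [ 31.  28. 101.  -0.  51. 119.]
dx dy dz [-0.0332  0.2768 -0.0894] ax ay az [ -0.   -0.1 -14.5]
```

```bash
python3 -m inch '[{"dx":0,"dy":0,"dz":-0.03,"ax":0,"ay":0,"az":0,"fingers":-0.2},{"dx":0,"dy":0,"dz":-0.07,"ax":0,"ay":0,"az":0,"fingers":-0.2},{"dx":-0.003,"dy":0.03,"dz":-0.09,"ax":0,"ay":0,"az":-2,"fingers":-0.2},{"dx":-0.008,"dy":0.075,"dz":-0.09,"ax":0,"ay":0,"az":-4,"fingers":-0.2},{"dx":-0.014,"dy":0.125,"dz":-0.09,"ax":0,"ay":0,"az":-6,"fingers":-0.2},{"dx":-0.02,"dy":0.175,"dz":-0.09,"ax":0,"ay":0,"az":-9,"fingers":-0.2},{"dx":-0.026,"dy":0.225,"dz":-0.09,"ax":0,"ay":0,"az":-12,"fingers":-0.2},{"dx":-0.03,"dy":0.26,"dz":-0.09,"ax":0,"ay":0,"az":-14.5,"fingers":-0.2},{"dx":-0.0325,"dy":0.2768,"dz":-0.09,"ax":0,"ay":0,"az":-14.5,"fingers":-0.2},{"dx":-0.0325,"dy":0.2768,"dz":-0.09,"ax":0,"ay":0,"az":-14.5,"fingers":-0.2},{"dx":-0.0325,"dy":0.2768,"dz":-0.09,"ax":0,"ay":0,"az":-14.5,"fingers":-0.2},{"dx":-0.0325,"dy":0.2768,"dz":-0.09,"ax":0,"ay":0,"az":-14.5,"fingers":-0.2},{"dx":-0.0325,"dy":0.2768,"dz":-0.09,"ax":0,"ay":0,"az":-14.5,"fingers":-0.2}]'; python3 go.py 546.7 92 36 16
```

```text
time: 28.35
tool_pos: [0.5468, 0.0929, 0.0906]
tcp_rot: [-3.11, -0.439, -0.003]
wrist_force: [0.7, -1.3, -0.4]
width: 0.584
at [546.8  92.9  90.6] psi 16.1 t 28.35 w 0.584 F [ 0.7 -1.3 -0.4] q [  7.  10. 114.   0.  56.  81.]
dx dy dz [-0.0004  0.0009  0.0546] ax ay az [-0.  -0.1  0.1]
```

```bash
python3 -m inch '[{"dx":-0.0003,"dy":0.0009,"dz":0.03,"ax":0,"ay":0,"az":0,"fingers":-0.2},{"dx":-0.0003,"dy":0.0009,"dz":0.054,"ax":0,"ay":0,"az":0,"fingers":-0.2},{"dx":-0.0003,"dy":0.0009,"dz":0.054,"ax":0,"ay":0,"az":0,"fingers":-0.2},{"dx":-0.0003,"dy":0.0009,"dz":0.054,"ax":0,"ay":0,"az":0,"fingers":-0.2},{"dx":-0.0003,"dy":0.0009,"dz":0.054,"ax":0,"ay":0,"az":0,"fingers":-0.2},{"dx":-0.0003,"dy":0.0009,"dz":0.054,"ax":0,"ay":0,"az":0,"fingers":-0.2}]'; python3 go.py 546.7 92 28 16; python3 crop.py nest1 top:240,165,55,60 scene:225,165,75,75
```

```text
time: 29.1
tool_pos: [0.5477, 0.0922, 0.0377]
tcp_rot: [-3.11, -0.439, -0.006]
wrist_force: [-0.1, 0.3, -0.2]
width: 0.579
at [547.7  92.2  37.7] psi 16.1 t 29.1 w 0.579 F [-0.1  0.3 -0.2] q [  7.  14. 116.   0.  50.  81.]
dx dy dz [-0.0011 -0.0001  0.0097] ax ay az [-0.  -0.2  0.1]
```

View pics/nest1.png

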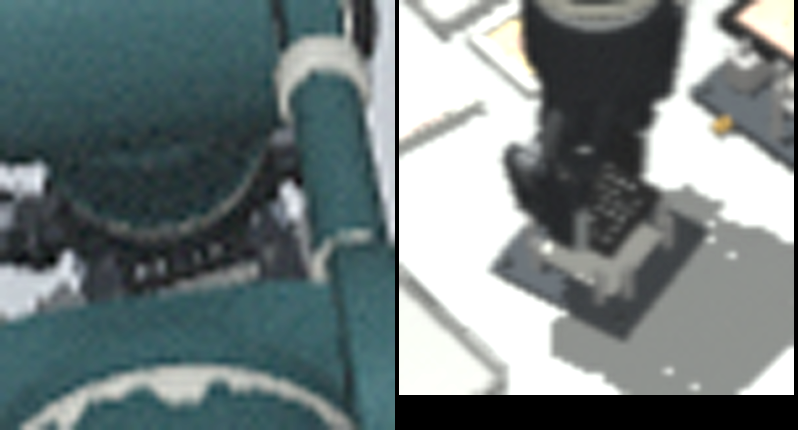

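```bash
python3 -m inch '[{"dx":-0.0008,"dy":0,"dz":0.004,"ax":0,"ay":-0.2,"az":0,"fingers":-0.2},{"dx":-0.0008,"dy":0,"dz":0.007,"ax":0,"ay":-0.2,"az":0,"fingers":-0.2},{"dx":-0.0008,"dy":0,"dz":0.011,"ax":0,"ay":-0.2,"az":0,"fingers":-0.2},{"dx":-0.0008,"dy":0,"dz":0.011,"ax":0,"ay":-0.2,"az":0,"fingers":-0.2},{"dx":-0.0008,"dy":0,"dz":0.011,"ax":0,"ay":-0.2,"az":0,"fingers":-0.2},{"dx":-0.0008,"dy":0,"dz":0.011,"ax":0,"ay":-0.2,"az":0,"fingers":-0.2}]'; python3 go.py 546.7 92 18 16
```

```text
time: 29.95
tool_pos: [0.5468, 0.0919, 0.0264]
tcp_rot: [-3.111, -0.439, -0.0]
wrist_force: [-0.3, 0.3, 0.0]
width: 0.586
at [546.8  91.9  26.4] psi 16.1 t 29.95 w 0.586 F [-0.3  0.3  0. ] q [  7.  15. 117.   0.  49.  81.]
dx dy dz [-0.0001 -0.0001  0.0084] ax ay az [-0.  -0.   0.1]
```

```bash
python3 -m inch '[{"dx":0,"dy":0,"dz":0.004,"ax":0,"ay":0,"az":0,"fingers":-0.2},{"dx":0,"dy":0,"dz":0.008,"ax":0,"ay":0,"az":0,"fingers":-0.2},{"dx":0,"dy":0,"dz":0.008,"ax":0,"ay":0,"az":0,"fingers":-0.2},{"dx":0,"dy":0,"dz":0.012,"ax":0,"ay":0,"az":0,"fingers":-0.2},{"dx":0,"dy":0,"dz":0.016,"ax":0,"ay":0,"az":0,"fingers":-0.2},{"dx":0,"dy":0,"dz":0.0165,"ax":0,"ay":0,"az":0,"fingers":-0.2},{"dx":0,"dy":0,"dz":0.0165,"ax":0,"ay":0,"az":0,"fingers":-0.2},{"dx":0,"dy":0,"dz":0.0165,"ax":0,"ay":0,"az":0,"fingers":-0.2}]'; python3 go.py 546.7 92 9 16
```

```text
time: 30.95
tool_pos: [0.5469, 0.0919, 0.01]
tcp_rot: [-3.111, -0.439, -0.0]
wrist_force: [-0.0, 0.1, 0.4]
width: 0.58
at [546.9  91.9  10. ] psi 16.1 t 30.95 w 0.58 F [-0.   0.1  0.4] q [  7.  16. 117.   0.  47.  81.]
dx dy dz [-0.0002 -0.0001  0.001 ] ax ay az [-0.  -0.   0.1]
```

```bash
python3 -m inch '[{"dx":0,"dy":0,"dz":0.001,"ax":0,"ay":0,"az":0,"fingers":-0.2},{"dx":0,"dy":0,"dz":0.001,"ax":0,"ay":0,"az":0,"fingers":-0.2},{"dx":0,"dy":0,"dz":0.001,"ax":0,"ay":0,"az":0,"fingers":0.3},{"dx":0,"dy":0,"dz":0.001,"ax":0,"ay":0,"az":0,"fingers":0.6},{"dx":0,"dy":0,"dz":0.001,"ax":0,"ay":0,"az":0,"fingers":0.8},{"dx":0,"dy":0,"dz":0.001,"ax":0,"ay":0,"az":0,"fingers":0.8},{"dx":0,"dy":0,"dz":-0.03,"ax":0,"ay":0,"az":0,"fingers":0.8},{"dx":0,"dy":0,"dz":-0.08,"ax":0,"ay":0,"az":0,"fingers":1},{"dx":0,"dy":0,"dz":-0.09,"ax":0,"ay":0,"az":0,"fingers":1},{"dx":0,"dy":0,"dz":-0.09,"ax":0,"ay":0,"az":0,"fingers":1}]'; python3 go.py 595.5 259 80 -1
```

```text
time: 32.2
tool_pos: [0.5475, 0.092, 0.1008]
tcp_rot: [-3.111, -0.439, -0.004]
wrist_force: [-0.2, 0.5, -1.0]
width: 1.0
at [547.5  92.  100.8] psi 16.1 t 32.2 w 1.0 F [-0.2  0.5 -1. ] q [  7.   9. 114.   0.  57.  81.]
dx dy dz [ 0.0923 -0.1472  0.021 ] ax ay az [-0.  -0.1 17.1]
```

```bash
python3 -m inch '[{"dx":0.03,"dy":-0.048,"dz":0,"ax":0,"ay":0,"az":6,"fingers":1},{"dx":0.06,"dy":-0.097,"dz":0,"ax":0,"ay":0,"az":12,"fingers":1},{"dx":0.0923,"dy":-0.1472,"dz":0.01,"ax":0,"ay":0,"az":17.5,"fingers":1},{"dx":0.0923,"dy":-0.1472,"dz":0.02,"ax":0,"ay":0,"az":17.5,"fingers":1},{"dx":0.0923,"dy":-0.1472,"dz":0.02,"ax":0,"ay":0,"az":17.5,"fingers":1},{"dx":0.0923,"dy":-0.1472,"dz":0.02,"ax":0,"ay":0,"az":17.5,"fingers":1},{"dx":0.0923,"dy":-0.1472,"dz":0.02,"ax":0,"ay":0,"az":17.5,"fingers":1}]'; python3 - <<'E'
from h import *
for n in C:
    bot.read_camera(n); measure(n,"black_tray_center",.018); measure(n,"white_tray_center",.012)
E
python3 go.py 595.5 259 0 -1.5; python3 crop.py nest2 top:240,165,55,60 scene:175,170,125,95
```

```text
time: 33.08
tool_pos: [0.5956, 0.2577, 0.0813]
tcp_rot: [-3.141, 0.042, -0.004]
wrist_force: [0.6, -0.3, -0.2]
width: 0.998
top black_tray_center 0.56 [255.4, 189.7, 274.9, 208.6] (548, 90, 49, 46, 15.1)
top white_tray_center 0.71 [114.9, 224.4, 138.5, 247.7] (443, 486, 52, 51, -70.1)
scene black_tray_center 0.57 [251.4, 201.9, 276.4, 221.1] (546, 96, 53, 52, -74.1)
scene white_tray_center 0.94 [153.6, 307.9, 180.0, 331.2] (439, 491, 56, 54, 18.5)
scene white_tray_center 0.63 [197.1, 223.2, 217.8, 246.7] (591, 260, 54, 51, -6.6)
at [595.8 258.7  81.5] psi -1.5 t 33.375 w 1.003 F [ 0.1 -0.2 -0.1] q [ 21.  20. 103.  -0.  57. 113.]
dx dy dz [-0.0005 -0.0002  0.0815] ax ay az [-0.  -0.2  0. ]
```

View pics/nest2.png

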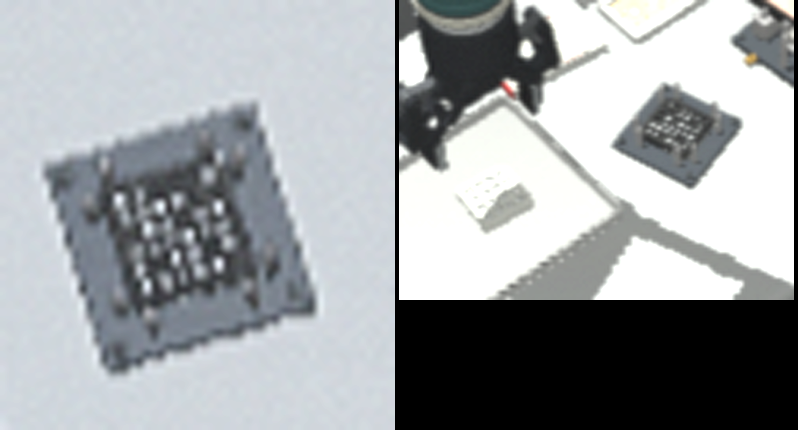

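The black tray lies square between its pins. Now the white one; I'll open the fingers a bit less so they clear the tray wall.

```bash
python3 -m inch '[{"dx":0,"dy":0,"dz":0.03,"ax":0,"ay":-0.2,"az":0,"fingers":0.75},{"dx":0,"dy":0,"dz":0.06,"ax":0,"ay":-0.2,"az":0,"fingers":0.75},{"dx":0,"dy":0,"dz":0.082,"ax":0,"ay":-0.2,"az":0,"fingers":0.75},{"dx":0,"dy":0,"dz":0.082,"ax":0,"ay":-0.2,"az":0,"fingers":0.75},{"dx":0,"dy":0,"dz":0.082,"ax":0,"ay":-0.2,"az":0,"fingers":0.5},{"dx":0,"dy":0,"dz":0.082,"ax":0,"ay":-0.2,"az":0,"fingers":0.3},{"dx":0,"dy":0,"dz":0.082,"ax":0,"ay":-0.2,"az":0,"fingers":0},{"dx":0,"dy":0,"dz":0.082,"ax":0,"ay":-0.2,"az":0,"fingers":-0.2},{"dx":0,"dy":0,"dz":0.082,"ax":0,"ay":-0.2,"az":0,"fingers":-0.2},{"dx":0,"dy":0,"dz":0.082,"ax":0,"ay":-0.2,"az":0,"fingers":-0.2}]' 25; python3 go.py 546.9 92 100 16
```

```text
time: 34.72
tool_pos: [0.5972, 0.2595, 0.0012]
tcp_rot: [-3.139, 0.04, -0.003]
wrist_force: [-0.8, -0.4, 6.0]
width: 0.586
at [597.2 259.5   1.2] psi -1.5 t 34.725 w 0.586 F [-0.8 -0.4  6. ] q [ 21.  25. 105.   0.  50. 113.]
dx dy dz [-0.0459  0.1685 -0.0993] ax ay az [ -0.1  -0.1 -17.5]
```

```bash
python3 -m inch '[{"dx":0,"dy":0,"dz":-0.03,"ax":0,"ay":0,"az":0,"fingers":-0.2},{"dx":0,"dy":0,"dz":-0.07,"ax":0,"ay":0,"az":0,"fingers":-0.2},{"dx":-0.006,"dy":0.025,"dz":-0.1,"ax":0,"ay":0,"az":-2,"fingers":-0.2},{"dx":-0.016,"dy":0.06,"dz":-0.1,"ax":0,"ay":0,"az":-6,"fingers":-0.2},{"dx":-0.026,"dy":0.1,"dz":-0.1,"ax":0,"ay":0,"az":-10,"fingers":-0.2},{"dx":-0.036,"dy":0.14,"dz":-0.1,"ax":0,"ay":0,"az":-14,"fingers":-0.2},{"dx":-0.0448,"dy":0.1682,"dz":-0.1,"ax":0,"ay":0,"az":-17.5,"fingers":-0.2},{"dx":-0.0448,"dy":0.1682,"dz":-0.09,"ax":0,"ay":0,"az":-17.5,"fingers":-0.2},{"dx":-0.0448,"dy":0.1682,"dz":-0.06,"ax":0,"ay":0,"az":-17.5,"fingers":-0.2},{"dx":-0.0448,"dy":0.1682,"dz":-0.037,"ax":0,"ay":0,"az":-17.5,"fingers":-0.2},{"dx":-0.0448,"dy":0.1682,"dz":-0.037,"ax":0,"ay":0,"az":-17.5,"fingers":-0.2},{"dx":-0.0448,"dy":0.1682,"dz":-0.037,"ax":0,"ay":0,"az":-17.5,"fingers":-0.2},{"dx":-0.0448,"dy":0.1682,"dz":-0.037,"ax":0,"ay":0,"az":-17.5,"fingers":-0.2},{"dx":-0.0448,"dy":0.1682,"dz":-0.037,"ax":0,"ay":0,"az":-17.5,"fingers":-0.2},{"dx":-0.0448,"dy":0.1682,"dz":-0.037,"ax":0,"ay":0,"az":-17.5,"fingers":-0.2}]'; python3 go.py 548 92.3 26 16
```

```text
time: 36.6
tool_pos: [0.5486, 0.0925, 0.0384]
tcp_rot: [-3.109, -0.438, -0.005]
wrist_force: [0.2, -1.0, -0.4]
width: 0.585
at [548.6  92.5  38.4] psi 16.0 t 36.6 w 0.585 F [ 0.2 -1.  -0.4] q [  7.  14. 116.   0.  50.  81.]
dx dy dz [-0.0006  0.0001  0.0124] ax ay az [-0.1 -0.2  0. ]
```

```bash
python3 -m inch '[{"dx":-0.0006,"dy":0,"dz":0.003,"ax":-0.1,"ay":-0.2,"az":0,"fingers":-0.2},{"dx":-0.0006,"dy":0,"dz":0.006,"ax":-0.1,"ay":-0.2,"az":0,"fingers":-0.2},{"dx":-0.0006,"dy":0,"dz":0.009,"ax":-0.1,"ay":-0.2,"az":0,"fingers":-0.2},{"dx":-0.0006,"dy":0,"dz":0.012,"ax":-0.1,"ay":-0.2,"az":0,"fingers":-0.2},{"dx":-0.0006,"dy":0,"dz":0.012,"ax":-0.1,"ay":-0.2,"az":0,"fingers":-0.2},{"dx":-0.0006,"dy":0,"dz":0.012,"ax":-0.1,"ay":-0.2,"az":0,"fingers":-0.2}]'; python3 go.py 548 92.3 17.5 16
```

```text
time: 37.35
tool_pos: [0.5481, 0.0924, 0.0264]
tcp_rot: [3.11, 0.438, 0.0]
wrist_force: [-0.3, -0.1, 0.5]
width: 0.588
at [548.1  92.4  26.4] psi 16.0 t 37.35 w 0.588 F [-0.3 -0.1  0.5] q [  7.  15. 116.  -0.  49.  81.]
dx dy dz [-0.0001  0.      0.0089] ax ay az [ 0. -0.  0.]
```

```bash
python3 -m inch '[{"dx":0,"dy":0,"dz":0.003,"ax":0,"ay":0,"az":0,"fingers":-0.2},{"dx":0,"dy":0,"dz":0.006,"ax":0,"ay":0,"az":0,"fingers":-0.2},{"dx":0,"dy":0,"dz":0.009,"ax":0,"ay":0,"az":0,"fingers":-0.2},{"dx":0,"dy":0,"dz":0.0092,"ax":0,"ay":0,"az":0,"fingers":-0.2},{"dx":0,"dy":0,"dz":0.0092,"ax":0,"ay":0,"az":0,"fingers":-0.2},{"dx":0,"dy":0,"dz":0.0092,"ax":0,"ay":0,"az":0,"fingers":-0.2}]'; python3 go.py 548 92.3 17.2 16
```

```text
time: 38.1
tool_pos: [0.5481, 0.0924, 0.0178]
tcp_rot: [3.11, 0.438, -0.0]
wrist_force: [-2.8, -0.3, 5.0]
width: 0.586
at [548.1  92.4  17.8] psi 16.0 t 38.1 w 0.586 F [-2.8 -0.3  5. ] q [  7.  15. 117.  -0.  48.  81.]
dx dy dz [-0.0001  0.      0.0006] ax ay az [0. 0. 0.]
```

Contact at 18.6 mm with a 5 N push-back, so the white tray is on the black one. Releasing and moving clear.

```bash
python3 -m inch '[{"dx":0,"dy":0,"dz":0,"ax":0,"ay":0,"az":0,"fingers":0.3},{"dx":0,"dy":0,"dz":0,"ax":0,"ay":0,"az":0,"fingers":0.6},{"dx":0,"dy":0,"dz":0,"ax":0,"ay":0,"az":0,"fingers":0.8},{"dx":0,"dy":0,"dz":0,"ax":0,"ay":0,"az":0,"fingers":0.8},{"dx":0,"dy":0,"dz":-0.03,"ax":0,"ay":0,"az":0,"fingers":0.8},{"dx":0,"dy":0,"dz":-0.08,"ax":0,"ay":0,"az":0,"fingers":0.8},{"dx":0,"dy":-0.06,"dz":-0.12,"ax":0,"ay":0,"az":0,"fingers":1},{"dx":0,"dy":-0.12,"dz":-0.12,"ax":0,"ay":0,"az":0,"fingers":1},{"dx":0,"dy":-0.18,"dz":-0.12,"ax":0,"ay":0,"az":0,"fingers":1},{"dx":0,"dy":-0.2,"dz":-0.12,"ax":0,"ay":0,"az":0,"fingers":1},{"dx":0,"dy":-0.2,"dz":-0.12,"ax":0,"ay":0,"az":0,"fingers":1}]'; python3 - <<'E'
from h import *
for n in C:
    bot.read_camera(n); measure(n,"white_tray_center",.028); measure(n,"nest_seat",.008); measure(n,"clamp_center",.050); measure(n,"boat_center",.042)
E
python3 crop.py fin top:240,160,120,90 scene:230,140,130,100
```

```text
time: 39.48
tool_pos: [0.4921, 0.2862, 0.1377]
tcp_rot: [3.11, 0.443, -0.0]
wrist_force: [0.6, -0.5, -0.3]
width: 0.999
top white_tray_center 0.62 [112.1, 229.0, 124.7, 247.4] (435, 499, 46, 11, 20.3)
top nest_seat 0.9 [245.7, 180.0, 282.2, 215.2] (547, 91, 89, 88, 15.5)
top clamp_center 0.75 [309.3, 190.3, 346.9, 216.2] (518, -84, 91, 62, -84.7)
top boat_center 0.95 [313.8, 169.6, 344.2, 242.5] (456, -91, 66, 56, 6.3)
scene white_tray_center 0.65 [152.5, 313.2, 180.6, 333.8] (431, 495, 60, 53, 21.0)
scene white_tray_center 0.51 [252.9, 197.0, 276.0, 219.3] (544, 97, 55, 54, 12.2)
scene nest_seat 0.76 [245.1, 199.4, 283.5, 229.6] (545, 94, 90, 90, 16.4)
scene clamp_center 0.58 [300.3, 169.1, 332.7, 189.6] (514, -80, 95, 62, -83.9)
scene boat_center 0.58 [285.1, 160.3, 348.7, 199.9] (451, -86, 67, 59, 8.4)
```

View pics/fin.png

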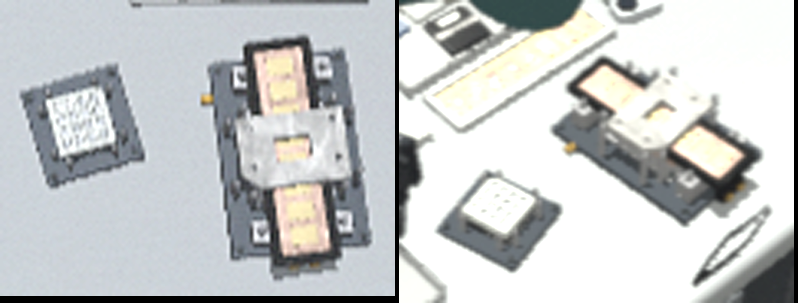

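Everything looks seated. One check of heights and flatness from the depth image before handing in.

```bash
python3 - <<'E'
from h import *
im,d=bot.read_camera("top"); V=np.linalg.inv(np.array(C["top"]["view"])); K=np.array(C["top"]["intrinsics"])
def chk(n,c,h):
    v,u=np.mgrid[0:420,0:560]; P=np.stack([(u-K[0,2])/K[0,0]*d,(v-K[1,2])/K[1,1]*d,d,np.ones_like(d)],-1)@V.T
    m=(d>0)&(np.hypot(P[...,0]-c[0],P[...,1]-c[1])<h); Q=P[m]; A=np.c_[Q[:,:2]-c,np.ones(len(Q))]; s=np.linalg.lstsq(A,Q[:,2],rcond=None)[0]
    print(n,len(Q),"median z",round(np.median(Q[:,2])*1000,1),"slope",np.round(s[:2],3))
chk("white (28)",(.547,.092),.022); chk("clamp (50)",(.517,-.083),.027); chk("boat far (42)",(.517+.07,-.083+.007),.018); chk("boat near (42)",(.517-.07,-.083-.007),.018); chk("bench (0)",(.46,.05),.02)
print(bot.read_state()["time"])
E
```

```text
white (28) 190 median z 27.4 slope [ 0.03  -0.018]
clamp (50) 309 median z 49.7 slope [-0.02   0.022]
boat far (42) 130 median z 40.1 slope [-0.006  0.005]
boat near (42) 135 median z 40.3 slope [ 0.017 -0.032]
bench (0) 159 median z 0.7 slope [-0.012 -0.006]
40.125
```

```bash
python3 -c "
from workcell import bot
print(bot.finish_job())"
```

```text
the job is handed in; nothing more can be done
None
```

The stage is set up and the job is handed in at about 40 s of the 118 s allowed. `finish_job()` reports no verdict. The insert is between its short pins, the black boat lies over it on the rests, and the clamp lies crosswise on the boat inside the tall pins. In the nest, the white die tray is on top of the black one, and both were carried level.

Last checks:
- **Heights:** Measured from the depth image, the white tray top is at 27.4 mm (28 expected) and the clamp top at 49.7 mm (50 expected). The boat's two ends read 40.1 and 40.3 mm against 42 expected, which is within the 3.5 mm limit. All fitted slopes are 0.032 rad or less.
- **Centres:** The clamp and boat are about 1 mm from where I take the seat to be, judging by the mean of the two cameras and the robot's own readings.
- **White tray:** The top camera's network missed the white tray in the nest; it reported only the pink look-alike. The scene camera and the picture show the white tray in place.
- **Camera disagreement:** The two cameras differ by 3 to 4 mm throughout, so I used their mean with the robot's readings.
- **Boat, final masks:** The last boat masks covered only the part in front of the clamp. The boat's centre therefore comes from the measurement before the clamp went on, where the two cameras gave (518, -84) and (514, -81) mm.
- **Insert:** It is hidden under the boat, so I only checked it as it went in. It seated at the right height, after its near pin nudged it about 1 mm.

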